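Make up a pen kit and a desk-clock kit for the turning class

TASK

Make up two turning-class kits, each part lying or standing flat on the floor of its pocket. The board with red pockets is the pen kit: the red-brown olive blank in the long slot and the white glue-mixing cup upright in the round pocket; the board with blue pockets is the desk-clock kit: the paler, shorter ash blank in the long slot, the black clock movement, shaft up, in the square pocket and the brown abrasive roll, lying flat, in the round pocket. The white cup is the top one of a nested set: lift it off alone, without raising the yellow cup, and leave the yellow and grey cups nested and standing where they are.

Things in the scene. Friction and masses are not known exactly. Their poses are not given: they have to be found in the camera images.
- pen_board: pen kit board, fixed, brown wooden face on a red base, 156 (x) x 188 (y) x 13 mm; red shows at the rim and in the pockets. Origin: centre of underside, z up. Pockets 6 mm deep, floors 7 mm above the origin: slot 34 (x) x 142 (y) mm centred at x +45, y 0 mm; square 62 x 62 mm at x -25, y +42 mm; round, 74 mm across, at x -25, y -42 mm.
- clock_board: desk-clock kit board, fixed, brown wooden face on a blue base, 156 (x) x 188 (y) x 13 mm; blue shows at the rim and in the pockets. Origin: centre of underside, z up. Pockets 6 mm deep, floors 7 mm above the origin: slot 34 (x) x 142 (y) mm centred at x +45, y 0 mm; square 62 x 62 mm at x -25, y +42 mm; round, 74 mm across, at x -25, y -42 mm.
- olive_blank: square olive-wood pen blank, red-brown, striped, 23 (x) x 130 (y) x 22 mm, lying on the bench, 0.07 kg. Origin: centre of its underside; y along its length, z up.
- ash_blank: square ash blank, paler grey-brown, 20 (x) x 110 (y) x 20 mm, lying on the bench, 0.06 kg. Origin: centre of its underside; y along its length, z up.
- movement: black quartz clock movement: a square case 50 x 50 x 18 mm with a slim shaft (8 mm thick, 6 mm in x and 4 mm in y off the centre) standing up to 31 mm, 0.06 kg. Origin: centre of its underside; x and y square to its sides, z along the shaft.
- abrasive: brown roll of cloth abrasive, a ring 61 mm across and 26 mm high with a hole of about 25 mm, lying flat, 0.12 kg. Origin: centre of its underside; z along its axis.
- cup_white: white mixing cup, top of the nested set, 53 mm across, 42 mm high, about 0.04 kg, open at the top, with a bead 61 mm across round its outside 16 to 19 mm above its underside; grip the plain wall above the bead. The foot sits 16 mm deep in the yellow cup with 1.7 mm play. Origin: centre of underside, z up; at the start underside 38 mm, rim 80 mm above the bench.
- cup_yellow: yellow mixing cup, next below the white one, about 0.08 kg: 61 mm across, 36 mm high, bead 72 mm across from 16 to 19 mm above its underside, nested in the grey cup with its underside 18 mm above the bench and its rim 54 mm above it. Origin: centre of its underside; z up.
- cup_grey: dark grey mixing cup at the bottom of the nested set, about 0.2 kg: 69 mm across, 34 mm high, with a foot flange 88 mm across and 4 mm thick, standing on the bench. Origin: centre of its underside; z up.
Mind the look-alikes: they are no part of the job. Of the things that look like the abrasive, the larger one is meant.

How it is judged:
By the outcome, as a careful person would: the job done as asked, in the order asked, and still so for the second after the job is handed in, with the robot touching nothing.
It also fails if it takes over 109 s, if anything falls off the work surface, if the arm or the gripper's body presses on something with over 40 N, if the wrist force passes 120 N, or if a joint passes its speed limit or range.

ROBOT

A 6-joint arm with a two-finger parallel gripper is mounted at the origin on a cart in front of the work surface, level with it; the furniture and walls round the work are solid. World frame = base frame: x ahead of the robot, y to its left, z up, the work surface at z = 0. Lengths are in m, angles in rad, forces in N, time in s.
With the tool pointing down it reaches from about 0.225 to 0.875 m from the base axis. Payload 3.4 kg.
Tool frame: the origin (TCP) lies on the centre line of the jaws, within the pads' length; the fingertips stand 19 mm ahead of it and the grasp point (between the pads) is the TCP (nose_length is the distance from the TCP to the fingertips, in m); z points along the fingers, y is the direction in which the jaws open and shut (so a half turn about z gives the same grasp; the last joint's range is limited). The gripper opens to 85 mm and grips with 20 to 120 N. Pads are 22 mm wide; open, the fingers measure 114 mm over their backs; the gripper's body (76 mm by 85 mm) begins 54 mm behind the grasp point. The pads swing forward as they close: fully open they stand 13 mm farther back than shut.
Start: joints at [-1.305, 0.276, 1.505, -0, 1.361, -0.121], TCP at [0.217, -0.533, 0.25] pointing down, gripper open.
Joint ranges: [-2.89, 2.89], [-0.75, 2.08], [0.22, 2.7], [-1.18, 4.32], [0.11, 2.71], [-2.7, 2.7]. Speed limits (rad/s): [2.57, 2.57, 3.14, 3.14, 3.14, 3.14].

INTERFACE

Orientations are given as a unit quaternion [w, x, y, z].
In Python, from rig import * gives the robot as it stands.
- The arm moves only by the shell command python3 -m jog 'ROWS' [OPENING] [FORCE]. ROWS is JSON, one flat list of numbers, 6 for each row, row after row: the shift along the tool's x, y, z in mm, then the turn, a rotation vector about the tool's x, y, z in degrees. In form: [tx, ty, tz, wx, wy, wz, tx, ty, tz, wx, wy, wz, ...]. A call has 1 to 10 rows; each row is the pose to reach, as a shift and turn from the pose commanded when the call began, along the tool's axes at that moment; what a row does not reach only later rows make up. A row lasts 1/8 s, in which the tool goes at most 62.5 mm and 10.7 degrees, less where a joint would pass 70% of its speed; a pose out of reach is approached as far as the arm can. A call with a gripper value outside its range is refused whole. OPENING is the closure, from 0 (fully open) to 1 (shut), set as the call begins (- or left out, the last holds). The fingers move at their own pace and stop on an object; FORCE is the grip in N (left out, the last holds). Time passes only in rows, so rows that repeat a pose let the fingers close. It gives the time, the measured TCP pose, the force and the opening at its end, in the units of the state.
- get_state(): the state, without advancing time (a new reading comes with each control period).
- get_image(name): name is "scene" or "side" or "wrist"; returns a dict with "frame" (400x640x3 uint8, red, green, blue), "camera_matrix" (3x3 intrinsics, pixels), "k1" (the pictures are not rectified: a ray, as slopes to the right and down, at radius r is drawn at 1 + k1 r^2 times it, then the intrinsics apply), "rvec" (rotation vector, rad) and "tvec" (3), from world to camera coordinates, as OpenCV has them. Camera axes: x right, y down, z forward; pixel columns grow to the right and rows downward; lengths in m; the calibration is good to about 2 mm. A picture is of the moment at which its call begins. There is no depth.
- sign_off(): hands the job in, once; it reports no verdict.
The state is a dict: "clock": time; "qpos": joint angles; "qd": joint speeds; "effort": joint torques, N m; "position": TCP position; "ee_rot": TCP orientation; "contact_force": force on the tool from outside, world axes, zero at the start; "moment": the same for the moment, N m; "width": finger opening in m.
Only numpy, scipy, OpenCV 4.12 (cv2) and the standard library are available. Lean on these libraries where they do the work, as an engineer would, in place of code of your own. Each camera call takes 0.05 s, during which the arm holds its last target.

## Working session

There is one attempt and no reset: what is moved stays moved. The work goes in short steps, Python scripts to look and compute and a shell command to move; the robot and the scene stay as the last step left them, time stands still between calls to the robot, and variables do not carry over. Pictures are saved under pics/ and viewed, and the job is handed in when it is done.

```bash
ls; mkdir -p pics
python3 - <<'E'
from rig import *
import cv2
s=get_state()
for k,v in s.items(): print(k,v)
for n in ["scene","side","wrist"]:
    d=get_image(n); cv2.imwrite(f"pics/a_{n}.png",d["frame"][:,:,::-1]); print(n,d["camera_matrix"],d["k1"],d["rvec"],d["tvec"])
E
```

```text
pics
clock 0.0
qpos [-1.30497355e+00  2.76615168e-01  1.50614607e+00 -5.08265534e-05
  1.36070656e+00 -1.21002425e-01]
qd [ 0.00018013 -0.00147119 -0.00080509  0.00060153 -0.00031381  0.00045852]
effort [ 1.48734907e-04 -4.16772544e+01 -2.45811403e+01  3.66349639e-05
  1.10732991e-02  1.07401269e-05]
position [ 0.21676353 -0.53203473  0.24942303]
ee_rot [-9.33322202e-04  9.81352563e-01  1.92214118e-01 -9.26151940e-05]
contact_force [-0.31710581 -0.18020091 -0.84871543]
moment [ 0.01771543  0.00162483 -0.01390997]
width 0.08547712708094135
scene [[411.15869969   0.         318.3953935 ]
 [  0.         411.15869969 201.71024404]
 [  0.           0.           1.        ]] -0.04378887506331274 [ 1.29811497 -2.02468174  1.03157217] [0.31463336 0.31841757 0.79564357]
side [[378.97840331   0.         319.38432126]
 [  0.         378.97840331 200.32630764]
 [  0.           0.           1.        ]] -0.015936856487875347 [ 2.01365001 -0.24531667  0.18498667] [-0.5312177   0.14918915  0.74546769]
wrist [[301.95160938   0.         322.40908611]
 [  0.         301.95160938 203.76778749]
 [  0.           0.           1.        ]] -0.05086688823291514 [-2.37190356  1.59370155  0.26584671] [-0.57452149 -0.0419811   0.38007798]
```

View pics/a_scene.png

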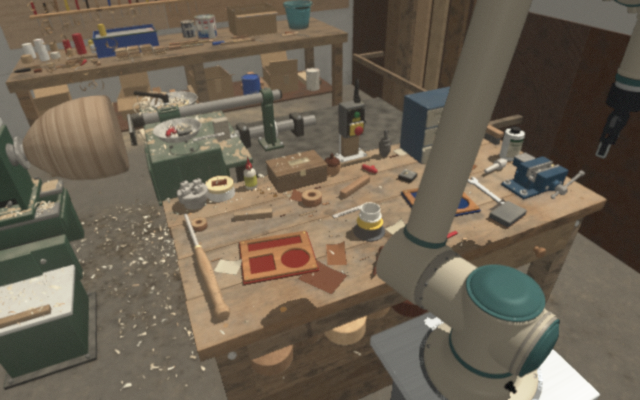

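View pics/a_side.png

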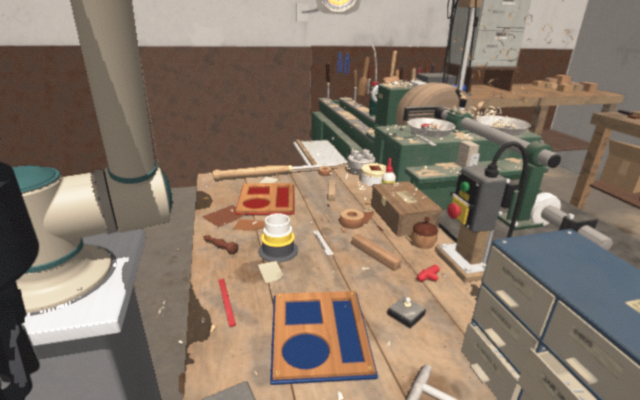

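View pics/a_wrist.png

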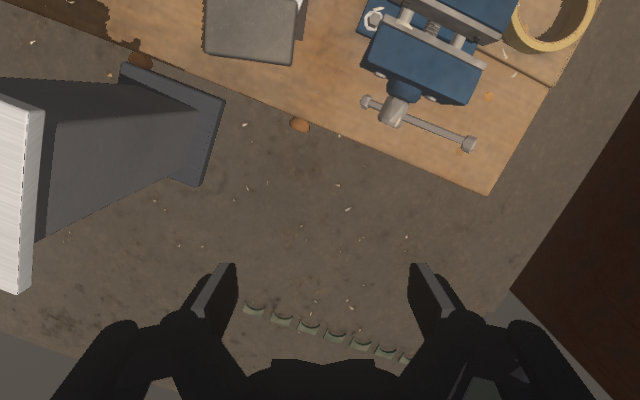

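The side view shows the clock board (blue, ~320,335), the pen board (red, ~265,198), the cup stack (277,238), and the movement (407,311). The rings are at (352,217) and (325,170), and the blanks at (376,252) and (331,186). Next I'll enlarge these.

```bash
cat > h.py <<'E'
import numpy as np, cv2
from rig import *
def cam(d):
    R,_=cv2.Rodrigues(np.array(d["rvec"],float)); return np.array(d["camera_matrix"]),float(d["k1"]),R,np.array(d["tvec"],float).ravel()
def dist(d): return np.array([d["k1"],0,0,0,0.])
def px2w(d,pts,z):
    K,k,R,t=cam(d); p=cv2.undistortPoints(np.array(pts,float).reshape(-1,1,2),K,dist(d),None).reshape(-1,2) if False else undist(K,k,pts)
    rays=np.c_[p,np.ones(len(p))]@R; c=-R.T@t
    s=(z-c[2])/rays[:,2]; return c+rays*s[:,None]
def undist(K,k,pts):
    return cv2.undistortPointsIter(np.array(pts,float).reshape(-1,1,2),K,np.array([k,0,0,0,0.]),None,None,(3,100,1e-10)).reshape(-1,2)
def w2px(d,P):
    return cv2.projectPoints(np.array(P,float).reshape(-1,3),np.array(d["rvec"],float),np.array(d["tvec"],float),np.array(d["camera_matrix"]),dist(d))[0].reshape(-1,2)
def crop(d,x0,y0,x1,y1,f,name):
    im=cv2.resize(d["frame"][y0:y1,x0:x1,::-1],None,fx=f,fy=f,interpolation=cv2.INTER_CUBIC); cv2.imwrite(name,im)
E
python3 - <<'E'
from h import *
d=get_image("side"); crop(d,190,130,460,330,2.9,"pics/b_side.png")
d=get_image("scene"); crop(d,170,140,430,320,3,"pics/b_scene.png")
E
```

```text
(no output)
```

View pics/b_side.png

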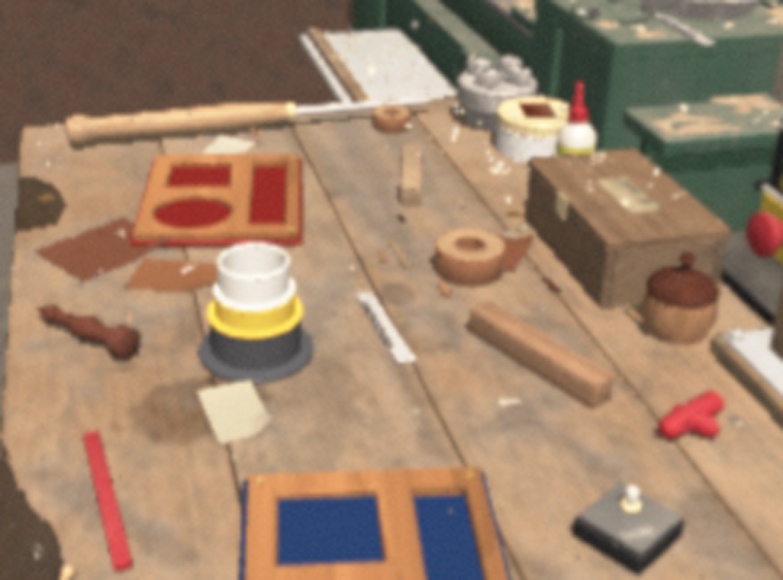

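View pics/b_scene.png

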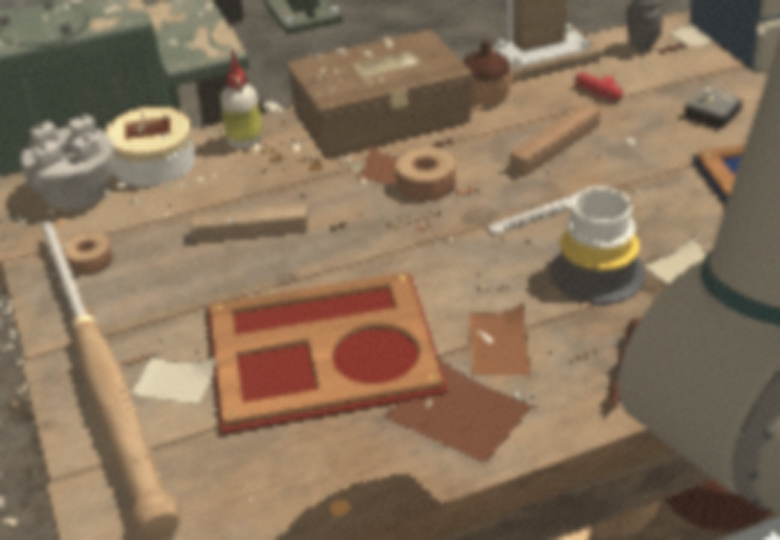

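Run:
```python
from h import *
d=get_image("side"); c=get_image("scene"); w=get_image("wrist")
K,k,R,t=cam(w); print("wrist cam pos",-R.T@t,"axis",R[2])
def S(x,y): return (190+x/2.9,130+y/2.9)
def C(x,y): return (170+x/3,140+y/3)
f=lambda a:np.round(a,3).tolist()
for n,pts,z in [("olive top",[(487,303),(470,318),(595,385),(610,368)],.022),("ash top",[(403,145),(421,145),(423,190),(402,190)],.02),("ring",[(470,240)],.026),("ring2",[(391,113)],.02),("movt top",[(575,522),(625,490),(683,522),(635,556)],.018),("white rim",[(254,260)],.08),
 ("penboard",[(152,155),(301,155),(301,240),(135,240)],.013),("clockboard",[(245,478),(483,472)],.013)]:
    print(n,f(px2w(d,[S(*p) for p in pts],z)))
for n,pts,z in [("olive top",[(512,157),(522,165),(600,117),(588,108)],.022),("ash top",[(187,232),(305,225),(303,208),(195,217)],.02),("ring",[(426,163)],.026),("ring2",[(88,245)],.02),("white rim",[(603,205)],.08),("penboard",[(207,305),(407,275),(443,385),(222,428)],.013)]:
    print(n,f(px2w(c,[C(*p) for p in pts],z)))
```

```text
wrist cam pos [ 0.29404309 -0.50127547  0.3731155 ] axis [-0.29899426 -0.12195985 -0.9464292 ]
olive top [[0.636, -0.017, 0.022], [0.615, -0.036, 0.022], [0.673, -0.14, 0.022], [0.692, -0.123, 0.022]]
ash top [[0.661, 0.311, 0.02], [0.68, 0.307, 0.02], [0.649, 0.199, 0.02], [0.629, 0.203, 0.02]]
ring [[0.655, 0.08, 0.026]]
ring2 [[0.673, 0.403, 0.02]]
movt top [[0.604, -0.261, 0.018], [0.646, -0.242, 0.018], [0.667, -0.276, 0.018], [0.626, -0.295, 0.018]]
white rim [[0.452, -0.012, 0.08]]
penboard [[0.402, 0.354, 0.013], [0.553, 0.323, 0.013], [0.516, 0.136, 0.013], [0.373, 0.167, 0.013]]
clockboard [[0.419, -0.171, 0.013], [0.568, -0.2, 0.013]]
olive top [[0.63, -0.011, 0.022], [0.612, -0.014, 0.022], [0.657, -0.13, 0.022], [0.679, -0.127, 0.022]]
ash top [[0.653, 0.323, 0.02], [0.614, 0.217, 0.02], [0.641, 0.21, 0.02], [0.673, 0.309, 0.02]]
ring [[0.652, 0.075, 0.026]]
ring2 [[0.674, 0.413, 0.02]]
white rim [[0.449, -0.01, 0.08]]
penboard [[0.549, 0.332, 0.013], [0.511, 0.155, 0.013], [0.367, 0.183, 0.013], [0.398, 0.36, 0.013]]
```

```bash
cat >> h.py <<'E'
from scipy.spatial.transform import Rotation as Ro
def tgt_R(yaw):
    a=np.radians(yaw); return np.array([[np.cos(a),np.sin(a),0],[np.sin(a),-np.cos(a),0],[0,0,-1]])
def go(x,y,z,yaw,s=None):
    s=s or get_state(); q=s["ee_rot"]; R=Ro.from_quat([q[1],q[2],q[3],q[0]]).as_matrix()
    d=R.T@(np.array([x,y,z])-np.array(s["position"]))*1000
    w=np.degrees(Ro.from_matrix(R.T@tgt_R(yaw)).as_rotvec())
    n=max(np.linalg.norm(d)/62.5,np.linalg.norm(w)/10.7)
    print("shift",np.round(d,1),"turn",np.round(w,1),"rows>=%.1f"%n)
def yaw():
    q=get_state()["ee_rot"]; R=Ro.from_quat([q[1],q[2],q[3],q[0]]).as_matrix(); return np.degrees(np.arctan2(R[1,0],R[0,0]))
E
python3 - <<'E'
from h import *
import rig; print([n for n in dir(rig) if not n.startswith('_')])
print(yaw()); go(.45,-.15,.32,22)
E
```

```text
['MotionError', 'get_image', 'get_state', 'nose_length', 'sign_off']
22.16184207468437
shift [ 360.2 -266.3  -69.7] turn [-0.  -0.   0.2] rows>=7.3
```

```bash
python3 -m jog '[360,-266,-70,0,0,0,360,-266,-70,0,0,0,360,-266,-70,0,0,0,360,-266,-70,0,0,0,360,-266,-70,0,0,0,360,-266,-70,0,0,0,360,-266,-70,0,0,0,360,-266,-70,0,0,0,360,-266,-70,0,0,0,360,-266,-70,0,0,0]' 0
python3 - <<'E'
from h import *
import rig; print(rig.nose_length() if callable(rig.nose_length) else rig.nose_length)
d=get_image("wrist"); cv2.imwrite("pics/c1.png",d["frame"][:,:,::-1])
E
```

```text
clock: 1.65
position: [0.4492, -0.1516, 0.3199]
ee_rot: [0.0, 0.981, 0.192, -0.001]
contact_force: [0.7, -0.3, 0.5]
width: 0.0853
0.019
```

View pics/c1.png

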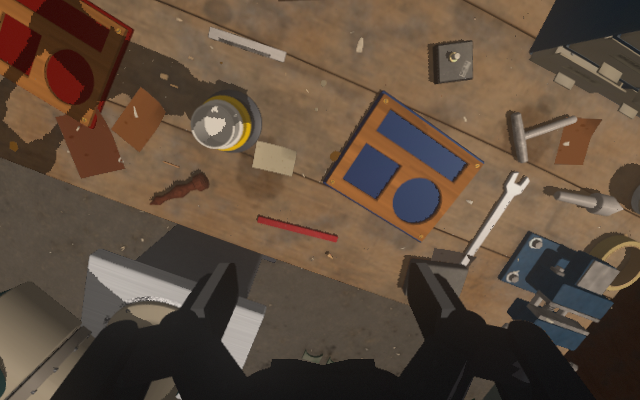

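The wrist view shows the clock board (pockets at 422,145, 370,172 and 416,200), the movement (452,62) and the cup stack (222,124). I'll measure these, then move on to see the olive blank.

```bash
cat >> h.py <<'E'
def pockets(d,kind,zz=.010):
    im=d["frame"].astype(int); r,g,b=im[...,0],im[...,1],im[...,2]
    m=((b>r*1.3)&(b>g*1.15)&(b>40)) if kind=="blue" else ((r>g*2.6)&(r>b*2.2)&(r>50))
    m=cv2.morphologyEx(m.astype(np.uint8),cv2.MORPH_OPEN,np.ones((3,3)))
    cs,_=cv2.findContours(m,cv2.RETR_EXTERNAL,cv2.CHAIN_APPROX_NONE); out=[]
    for c in cs:
        if cv2.contourArea(c)<150: continue
        W=px2w(d,c.reshape(-1,2),zz)[:,:2].astype(np.float32)*1000
        rr=cv2.minAreaRect(W); M=cv2.moments(c); out.append((rr,c.reshape(-1,2).mean(0)))
    return out
def fitboard(sq,rd,sl):
    A=np.array([[-25,42],[-25,-42],[45,0.]]);B=np.array([sq,rd,sl]);a0=A.mean(0);b0=B.mean(0)
    U,S,V=np.linalg.svd((A-a0).T@(B-b0)); R=(U@V).T; t=b0-R@a0
    print("board",np.round(t,1),"yaw %.1f"%np.degrees(np.arctan2(R[1,0],R[0,0])),"res",np.round(B-(A@R.T+t),1).tolist())
    for n,p in zip(["sq","rd","sl"],A): print(n,np.round(R@p+t,1))
E
python3 - <<'E'
from h import *
d=get_image("wrist")
for r,c in pockets(d,"blue"): print(np.round(r[0],1),np.round(r[1],1),round(r[2],1),np.round(c))
im=d["frame"].astype(int)
x0,y0,x1,y1=425,30,485,95
g=im[y0:y1,x0:x1].max(2); m=(g<90).astype(np.uint8); m=cv2.morphologyEx(m,cv2.MORPH_CLOSE,np.ones((5,5)))
cv2.imwrite("pics/c2m.png",cv2.resize(np.hstack([m*255,g.astype(np.uint8)]),None,fx=5,fy=5))
crop(d,160,60,300,180,5,"pics/c2w.png")
cs,_=cv2.findContours(m,cv2.RETR_EXTERNAL,cv2.CHAIN_APPROX_NONE)
c=max(cs,key=cv2.contourArea).reshape(-1,2)+[x0,y0]; r=cv2.minAreaRect((px2w(d,c,.012)[:,:2]*1000).astype(np.float32)); print("mov",r)
E
```

```text
[ 313.3 -681. ] [ 37.3 120.4] 0.0 [559. 333.]
[ 394.2 -685.1] [ 40.3 112.5] 0.5 [583. 301.]
[ 447.  -305.1] [67.1 68.2] 22.2 [416. 200.]
[ 462.  -223.3] [58.1 59.9] 80.0 [371. 171.]
[ 523.5 -276.5] [137.5  32.4] 80.0 [421. 145.]
mov ((637.0798950195312, -255.87770080566406), (51.6301383972168, 60.76040267944336), 30.01986312866211)
```

View pics/c2m.png

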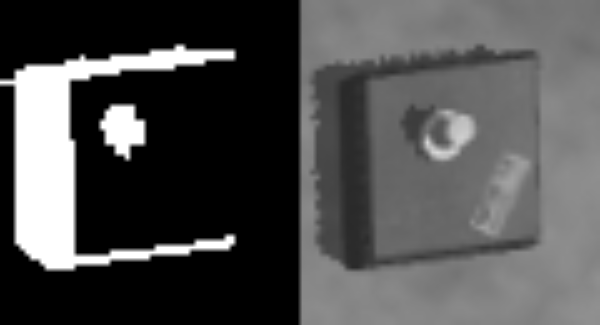

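View pics/c2w.png

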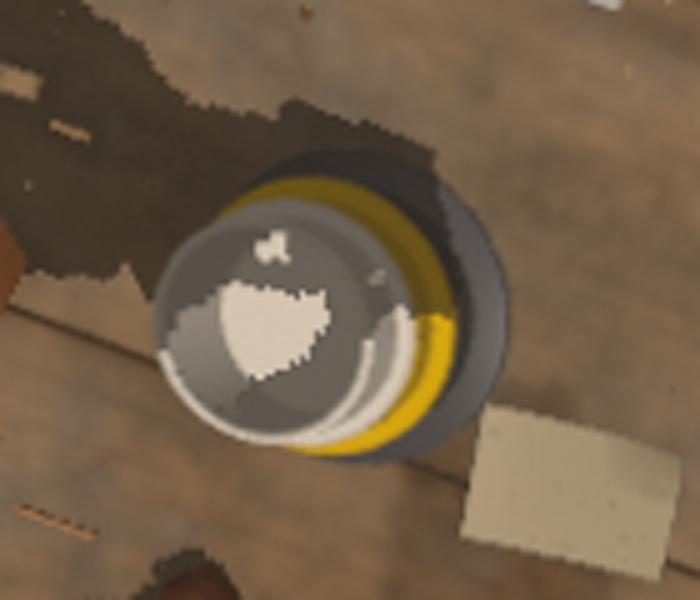

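Run:
```python
from h import *
d=get_image("wrist")
fitboard((462,-223.3),(447,-305.1),(523.5,-276.5))
p=px2w(d,[(438.4,45),(472.4,40.6),(473,78),(439.6,83)],.018)[:,:2]*1000; print(p.round(1).tolist(),cv2.minAreaRect(p.astype(np.float32)))
print(px2w(d,[(455,55.5),(457,58)],.031))
print("rim",px2w(d,[(213,123.8)],.08))
go(.61,-.10,.22,119)
```

```text
board [ 479.1 -268.6] yaw -10.3 res [[-0.0, -0.5], [-0.1, 0.4], [0.1, 0.1]]
sq [ 462.  -222.8]
rd [ 447.1 -305.5]
sl [ 523.4 -276.6]
[[647.6, -232.6], [669.9, -270.9], [630.4, -294.5], [607.2, -255.9]] ((638.6648559570312, -263.6582946777344), (46.672733306884766, 44.97516632080078), 30.171220779418945)
[[ 0.64147959 -0.25437415  0.031     ]
 [ 0.63991946 -0.25815792  0.031     ]]
rim [[ 0.45525419 -0.01087859  0.08      ]]
shift [168.5  12.3  99.8] turn [ -0.   0. -97.] rows>=9.1
```

```bash
python3 -c "
from h import *
go(.652,-.077,.2,119)"
```

```text
shift [216.1   6.8 119.8] turn [ -0.   0. -97.] rows>=9.1
```

```bash
python3 -m jog '[216,7,120,0,0,-97,216,7,120,0,0,-97,216,7,120,0,0,-97,216,7,120,0,0,-97,216,7,120,0,0,-97,216,7,120,0,0,-97,216,7,120,0,0,-97,216,7,120,0,0,-97,216,7,120,0,0,-97,216,7,120,0,0,-97]'
python3 - <<'E'
from h import *
print(yaw())
d=get_image("wrist"); cv2.imwrite("pics/d1.png",d["frame"][:,:,::-1])
E
```

```text
clock: 3.05
position: [0.6524, -0.0767, 0.2]
ee_rot: [-0.0, 0.508, 0.861, -0.0]
contact_force: [-0.4, 0.5, -0.8]
width: 0.0855
118.9551428232073
```

View pics/d1.png

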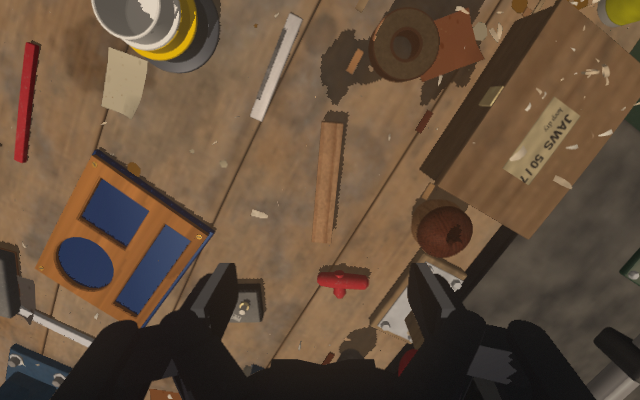

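Run:
```python
from h import *
d=get_image("wrist")
print("tcp ground",w2px(d,[[.652,-.077,.02]]))
crop(d,290,90,450,260,3.5,"pics/d2.png")
```

```text
tcp ground [[321.85879672 185.25352777]]
```

View pics/d2.png

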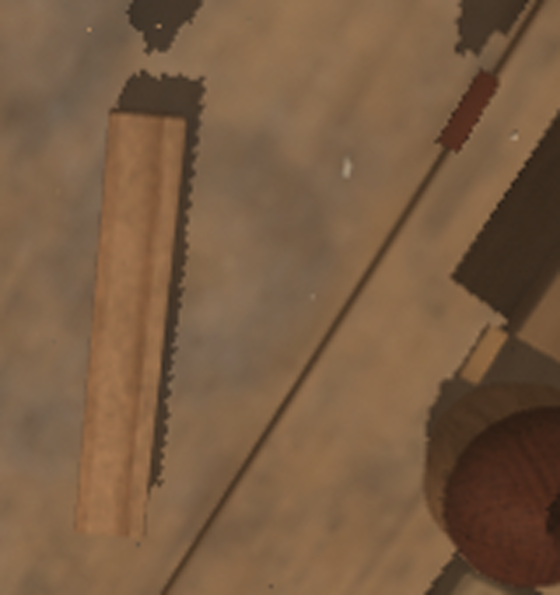

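Run:
```python
from h import *
d=get_image("wrist")
p=px2w(d,[(290+x/3.5,90+y/3.5) for x,y in [(110,112),(187,119),(145,538),(76,533)]],.022)[:,:2]*1000
print(p.round(1).tolist(),cv2.minAreaRect(p.astype(np.float32)))
# box top height guess positions
print(px2w(d,[(420,175),(435,180)],0.0)*1000, px2w(d,[(400,45)],.026)*1000)
m=p.mean(0); u=(p[2]+p[3]-p[0]-p[1]); print(m,np.degrees(np.arctan2(u[1],u[0])))
```

```text
[[620.7, -21.0], [640.3, -12.3], [693.4, -129.7], [673.5, -138.7]] ((657.0977172851562, -75.39605712890625), (21.840532302856445, 129.0504608154297), 24.142492294311523)
[[743.62068271 -18.94163861   0.        ]
 [761.59131433 -15.42685308   0.        ]] [[649.43930221  72.54070003  26.        ]]
[657.00085416 -75.43639933] -65.7643007482476
```

```bash
python3 -c "
from h import *
go(.657,-.0754,.08,114.2);go(.657,-.0754,.028,114.2)"
```

```text
shift [ -1.6   4.3 120.1] turn [-0.  -0.   4.8] rows>=1.9
shift [ -1.6   4.3 172.1] turn [-0.  -0.   4.8] rows>=2.8
```

```bash
python3 -m jog '[-1.6,4.3,60,0,0,4.8,-1.6,4.3,110,0,0,4.8,-1.6,4.3,150,0,0,4.8,-1.6,4.3,172,0,0,4.8,-1.6,4.3,172,0,0,4.8]' 0; python3 -m jog '[0,0,0,0,0,0,0,0,0,0,0,0,0,0,0,0,0,0,0,0,0,0,0,0,0,0,0,0,0,0]' 1 40;  python3 - <<'E'
from h import *
d=get_image("wrist"); cv2.imwrite("pics/d3.png",d["frame"][:,:,::-1])
E
```

```text
clock: 3.82
position: [0.6556, -0.0746, 0.0262]
ee_rot: [-0.002, 0.543, 0.84, -0.001]
contact_force: [1.0, -1.4, -0.5]
width: 0.0856
clock: 4.45
position: [0.6579, -0.0749, 0.0294]
ee_rot: [0.001, 0.542, 0.84, 0.0]
contact_force: [-0.4, -1.0, 5.5]
width: 0.0215
```

View pics/d3.png

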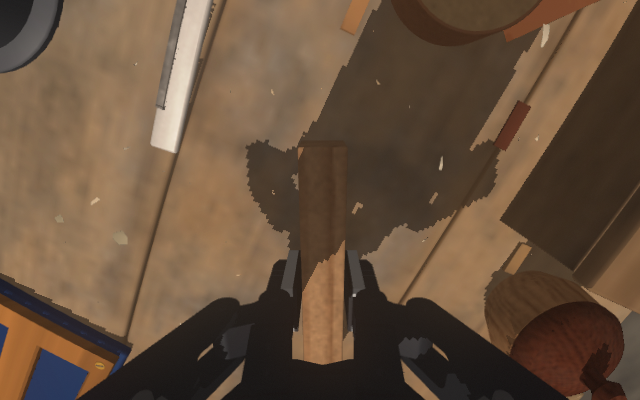

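```bash
python3 -c "
from h import *
go(.485,.15,.25,79)"
```

```text
shift [ 275.8  -64.4 -221. ] turn [ 0.1  0.  35.4] rows>=5.7
```

```bash
python3 -m jog '[0,0,-30,0,0,0,0,0,-80,0,0,0,60,-14,-140,0,0,8,276,-64,-221,0,0,35.4,276,-64,-221,0,0,35.4,276,-64,-221,0,0,35.4,276,-64,-221,0,0,35.4,276,-64,-221,0,0,35.4,276,-64,-221,0,0,35.4]';  python3 - <<'E'
from h import *
d=get_image("wrist"); cv2.imwrite("pics/e1.png",d["frame"][:,:,::-1])
for r,c in pockets(d,"red"): print(np.round(r[0],1),np.round(r[1],1),round(r[2],1),np.round(c))
E
```

```text
clock: 5.62
position: [0.4849, 0.1504, 0.2493]
ee_rot: [0.001, 0.771, 0.636, 0.0]
contact_force: [-0.5, -0.5, -0.5]
width: 0.0216
[ 925.9 -346.1] [33.5 81.1] 52.2 [615. 393.]
[ 737.4 -179.4] [55.6 32.8] 12.6 [517. 343.]
[429.5 219.1] [70.3 71. ] 70.7 [264. 124.]
[506.7 251.8] [127.1  32.9] 79.0 [322.  76.]
[445.1 300.7] [59.7 60.1] 78.7 [261.  43.]
```

View pics/e1.png

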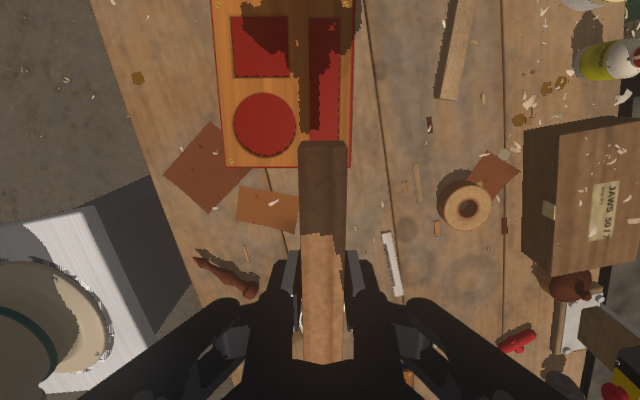

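```bash
python3 -c "
from h import *
go(.506,.2466,.08,79);go(.506,.2466,.0375,79)"
```

```text
shift [ 99.2   1.8 168.7] turn [ 0.   0.1 -0. ] rows>=3.1
shift [ 99.2   1.8 211.2] turn [ 0.   0.1 -0. ] rows>=3.7
```

```bash
python3 -m jog '[50,1,60,0,0,0,99.2,1.8,110,0,0,0,99.2,1.8,165,0,0,0,99.2,1.8,185,0,0,0,99.2,1.8,190,0,0,0,99.2,1.8,190,0,0,0]';  python3 - <<'E'
from h import *
d=get_image("wrist"); cv2.imwrite("pics/e2.png",d["frame"][:,:,::-1])
d=get_image("side"); crop(d,210,150,330,240,6,"pics/e2s.png")
go(.506,.2466,.0375,79)
E
```

```text
clock: 6.42
position: [0.5068, 0.2465, 0.0592]
ee_rot: [0.0, 0.772, 0.635, -0.0]
contact_force: [0.3, 0.4, -1.3]
width: 0.0216
shift [-0.7 -1.4 23.1] turn [ 0.2 -0.1 -0.1] rows>=0.4
```

View pics/e2.png

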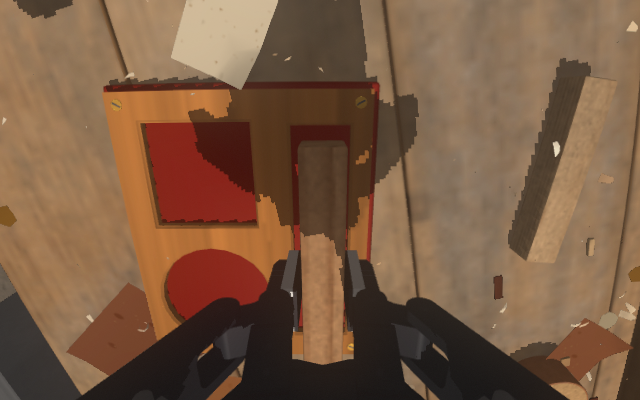

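View pics/e2s.png

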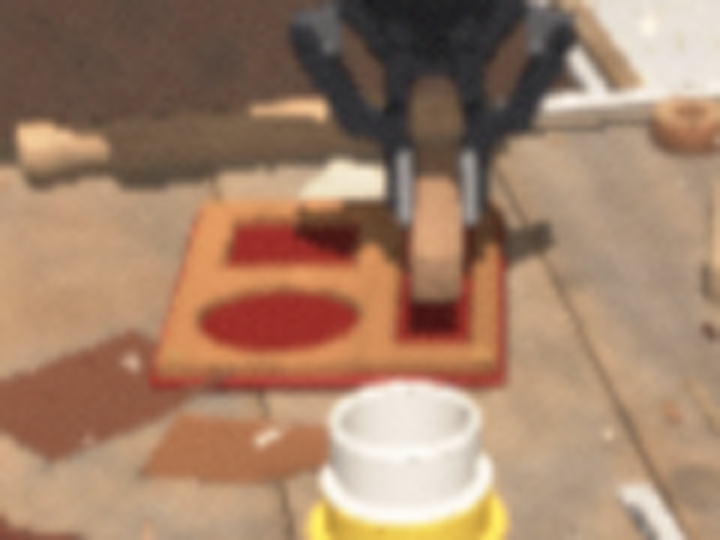

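Olive is centred over the red slot (slot at px 290–350, blank at 298–348), so I'll lower it.

```bash
python3 -m jog '[0,0,12,0,0,0,0,0,19,0,0,0,0,0,21,0,0,0,0,0,22,0,0,0,0,0,22,0,0,0]'; python3 -m jog '[0,0,0,0,0,0,0,0,0,0,0,0,0,0,0,0,0,0,0,0,0,0,0,0]' 0.45 ; python3 -m jog '[0,0,-40,0,0,0,0,0,-90,0,0,0,0,0,-130,0,0,0,0,0,-130,0,0,0]' 0;  python3 - <<'E'
from h import *
d=get_image("wrist"); cv2.imwrite("pics/e3.png",d["frame"][:,:,::-1])
for r,c in pockets(d,"red"): print(np.round(r[0],1),np.round(r[1],1),round(r[2],1),np.round(c))
E
```

```text
clock: 7.15
position: [0.5059, 0.2474, 0.0373]
ee_rot: [0.0, 0.772, 0.636, 0.0]
contact_force: [-0.6, 0.8, -0.6]
width: 0.0219
clock: 7.65
position: [0.5058, 0.2473, 0.0373]
ee_rot: [0.0, 0.772, 0.636, 0.0]
contact_force: [0.1, -0.6, 0.5]
width: 0.047
clock: 8.15
position: [0.508, 0.2481, 0.171]
ee_rot: [0.001, 0.772, 0.636, 0.004]
contact_force: [0.3, 0.6, -0.6]
width: 0.0852
[429.5 219.5] [69.1 70.8] 55.9 [251. 231.]
[525.6 275.7] [75.6  4.6] 79.8 [334. 158.]
[496.  273.5] [91.3  4.7] 78.1 [304. 166.]
[445.6 301.8] [59.3 60.1] 78.9 [245. 148.]
```

View pics/e3.png

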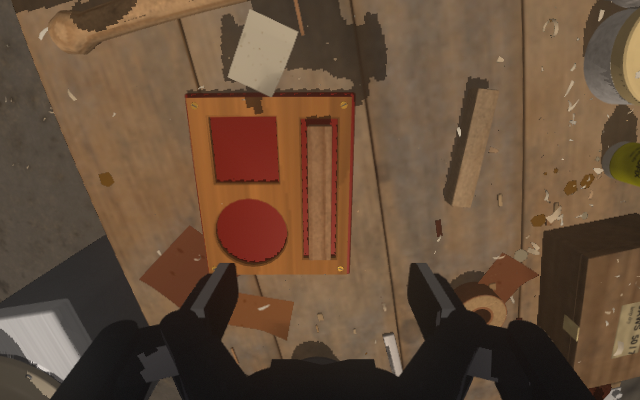

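```bash
python3 -c "
from h import *
go(.448,-.04,.2,79)"
```

```text
shift [-293.4   -2.3  -31.7] turn [ 0.2 -0.1 -0. ] rows>=4.7
```

```bash
python3 -m jog '[-293,-2.3,-32,0,0,0,-293,-2.3,-32,0,0,0,-293,-2.3,-32,0,0,0,-293,-2.3,-32,0,0,0,-293,-2.3,-32,0,0,0,-293,-2.3,-32,0,0,0,-293,-2.3,-32,0,0,0,-293,-2.3,-32,0,0,0]' 0;  python3 - <<'E'
from h import *
d=get_image("wrist"); cv2.imwrite("pics/f1.png",d["frame"][:,:,::-1])
p=w2px(d,[[.45,-.01,.08]])[0]; print(p); x,y=p.astype(int); print(x-60,y-60); crop(d,x-60,max(y-60,0),x+60,y+60,5,"pics/f2.png")
E
```

```text
clock: 9.2
position: [0.4472, -0.0386, 0.1985]
ee_rot: [-0.001, 0.771, 0.636, -0.0]
contact_force: [0.9, -0.8, 0.8]
width: 0.0853
[319.14658445 171.23127366]
259 111
```

View pics/f2.png

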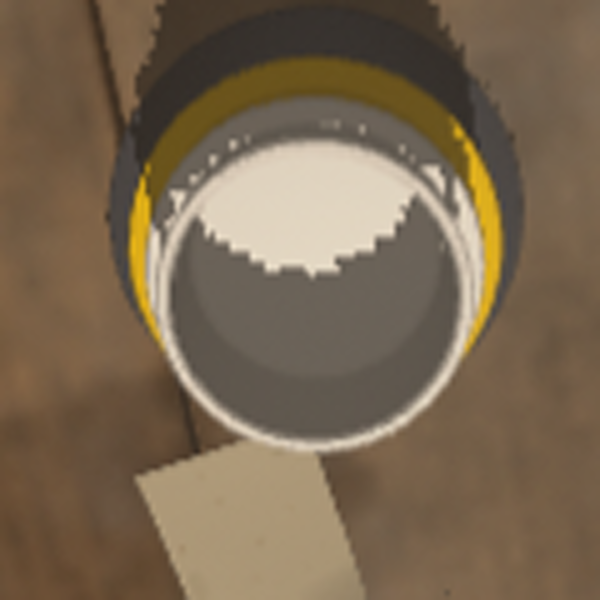

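Run:
```python
from h import *
d=get_image("wrist")
P=[(158,290),(472,290),(316,453),(205,405),(425,405),(316,136)]
W=px2w(d,[(259+x/5,111+y/5) for x,y in P],.08)[:,:2]*1000
print(W.round(1).tolist()); print(cv2.minEnclosingCircle(W.astype(np.float32)))
A=np.c_[2*W,np.ones(len(W))]; s=np.linalg.lstsq(A,(W**2).sum(1),rcond=None)[0]; print(s[:2],np.sqrt(s[2]+s[0]**2+s[1]**2))
e=cv2.projectPoints
go(s[0]/1e3,s[1]/1e3,.12,79)
```

```text
[[427.7, -3.8], [477.9, -13.5], [447.6, -36.2], [431.0, -24.4], [467.1, -31.3], [457.6, 15.6]]
((452.63818359375, -10.268991470336914), 26.380285263061523)
[452.49605643 -10.13775277] 25.92126380868047
shift [29.  -0.3 78.8] turn [-0.1 -0.   0.1] rows>=1.3
```

```bash
python3 -m jog '[29,-0.3,50,0,0,0,29,-0.3,90,0,0,0,29,-0.3,105,0,0,0,29,-0.3,118,0,0,0,29,-0.3,118.5,0,0,0,29,-0.3,118.5,0,0,0]' 0.22 25;  python3 - <<'E'
from h import *
d=get_image("wrist"); cv2.imwrite("pics/f3.png",d["frame"][:,:,::-1])
d=get_image("side"); crop(d,220,170,340,270,6,"pics/f3s.png")
go(.4525,-.0102,.08,79)
E
```

```text
clock: 10.05
position: [0.4533, -0.0113, 0.0813]
ee_rot: [0.001, 0.772, 0.636, 0.0]
contact_force: [-1.0, 0.7, -0.6]
width: 0.0664
shift [ 1.  -1.1  1.5] turn [ 0.1  0.  -0. ] rows>=0.0
```

View pics/f3s.png

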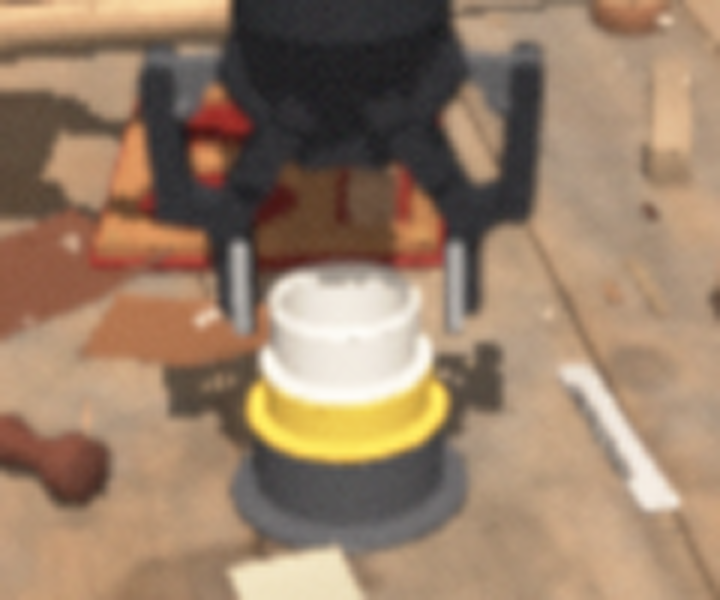

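View pics/f3.png

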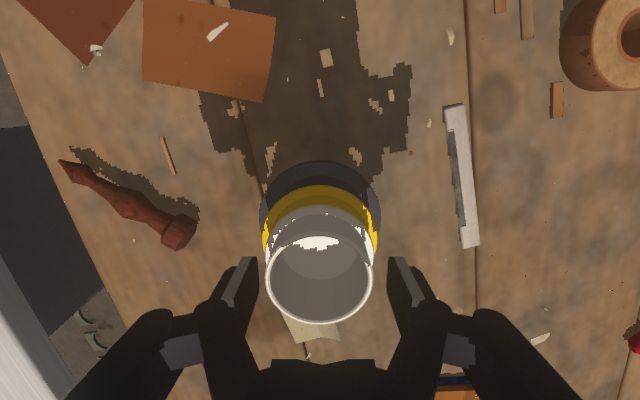

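```bash
python3 -m jog '[0.5,-0.5,0,0,0,0,0.5,-0.5,0,0,0,0,0.5,-0.5,0,0,0,0,0.5,-0.5,0,0,0,0]' 1 25; python3 -m jog '[0,0,-3,0,0,0,0,0,-6,0,0,0,0,0,-10,0,0,0,0,0,-15,0,0,0,0,0,-20,0,0,0,0,0,-25,0,0,0,0,0,-30,0,0,0,0,0,-30,0,0,0]';  python3 - <<'E'
from h import *
d=get_image("side"); crop(d,220,150,340,270,5,"pics/f4s.png")
d=get_image("scene"); crop(d,310,160,430,260,5,"pics/f4c.png")
E
```

```text
clock: 10.65
position: [0.4528, -0.0109, 0.0817]
ee_rot: [0.001, 0.772, 0.636, 0.0]
contact_force: [-1.5, -0.8, 5.4]
width: 0.0523
clock: 11.65
position: [0.4527, -0.0108, 0.1112]
ee_rot: [0.0, 0.772, 0.636, 0.0]
contact_force: [0.1, -0.1, -1.3]
width: 0.052
```

View pics/f4s.png

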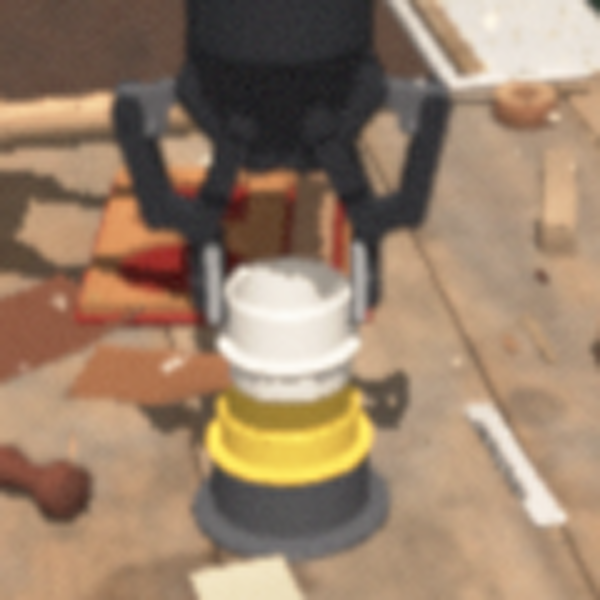

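View pics/f4c.png

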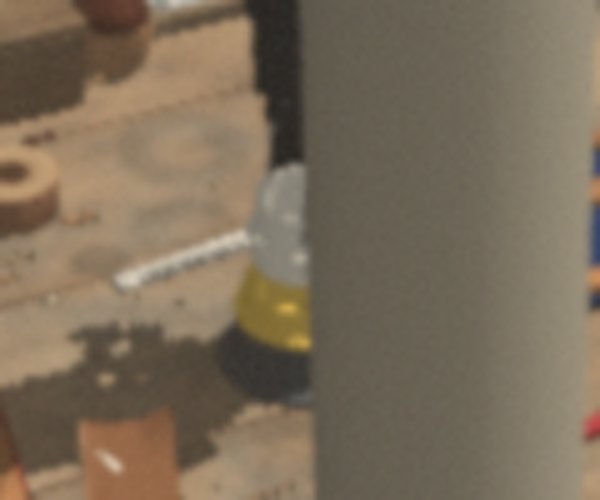

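White came off alone; yellow and grey are still nested. I'll carry it to the red round pocket.

```bash
python3 -c "
from h import *
go(.4293,.2192,.13,79);go(.4293,.2192,.052,79)"
```

```text
shift [221.3 -66.6 -19.2] turn [ 0.  0. -0.] rows>=3.7
shift [221.3 -66.6  58.8] turn [ 0.  0. -0.] rows>=3.8
```

```bash
python3 -m jog '[0,0,-20,0,0,0,50,-15,-20,0,0,0,100,-30,-20,0,0,0,150,-45,-20,0,0,0,200,-60,-20,0,0,0,221,-66.6,-10,0,0,0,221,-66.6,20,0,0,0,221,-66.6,35,0,0,0,221,-66.6,35,0,0,0]';  python3 - <<'E'
from h import *
d=get_image("side"); crop(d,210,130,330,240,5,"pics/f5s.png")
d=get_image("wrist"); cv2.imwrite("pics/f5.png",d["frame"][:,:,::-1])
go(.4293,.2192,.0522,79)
E
```

```text
clock: 12.88
position: [0.4281, 0.2187, 0.0745]
ee_rot: [-0.001, 0.772, 0.636, -0.002]
contact_force: [0.3, 0.6, -0.2]
width: 0.052
shift [ 0.2 -0.3 23.7] turn [ 0.  0. -0.] rows>=0.4
```

View pics/f5s.png

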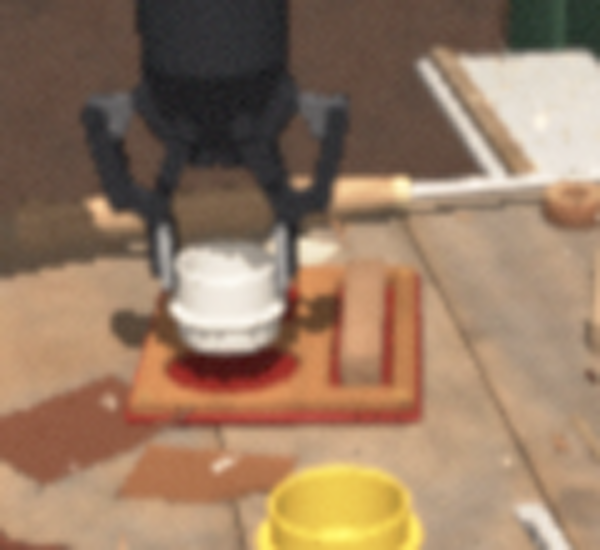

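View pics/f5.png

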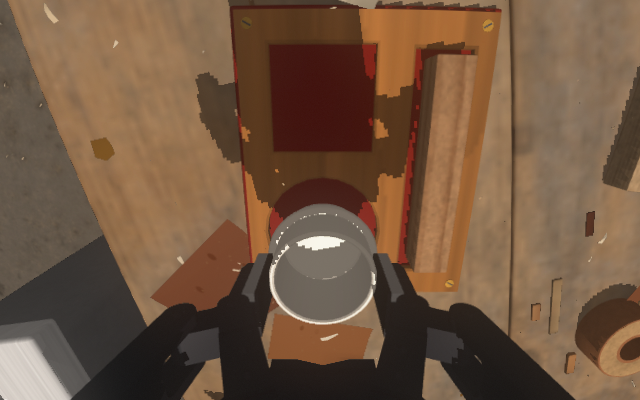

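```bash
python3 -m jog '[0,0,12,0,0,0,0,0,19,0,0,0,0,0,22,0,0,0,0,0,22.5,0,0,0,0,0,22.5,0,0,0]'; python3 -m jog '[0,0,0,0,0,0,0,0,0,0,0,0,0,0,0,0,0,0]' 0.2 ; python3 -m jog '[0,0,-20,0,0,0,0,0,-60,0,0,0,0,0,-110,0,0,0,0,0,-140,0,0,0,0,0,-140,0,0,0]';  python3 - <<'E'
from h import *
d=get_image("wrist"); cv2.imwrite("pics/f6.png",d["frame"][:,:,::-1])
d=get_image("side"); crop(d,210,150,330,270,5,"pics/f6s.png")
E
```

```text
clock: 13.6
position: [0.4294, 0.219, 0.0534]
ee_rot: [0.0, 0.772, 0.636, 0.0]
contact_force: [-0.1, 0.1, -0.5]
width: 0.0517
clock: 13.98
position: [0.4293, 0.219, 0.0534]
ee_rot: [0.0, 0.772, 0.636, 0.0]
contact_force: [-0.1, -0.1, -0.4]
width: 0.0684
clock: 14.6
position: [0.4308, 0.2195, 0.1958]
ee_rot: [0.001, 0.772, 0.636, 0.003]
contact_force: [0.2, 0.2, -0.6]
width: 0.0679
```

View pics/f6.png

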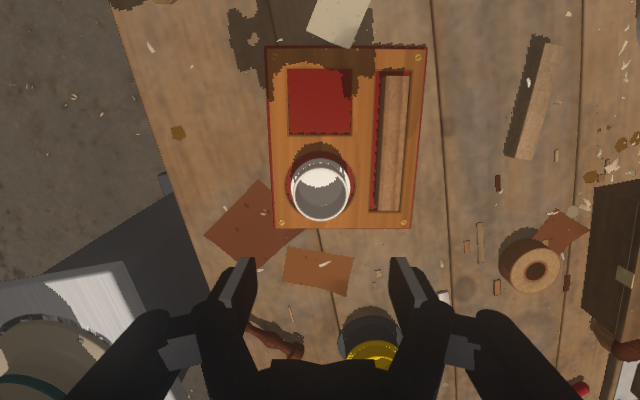

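View pics/f6s.png

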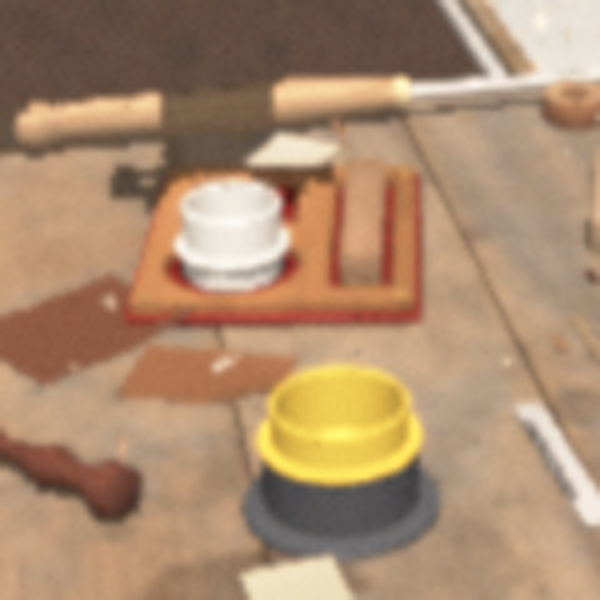

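```bash
python3 -c "
from h import *
go(.648,.235,.2,74)"
```

```text
shift [ 57.9 212.1  -7.4] turn [-0.  0.  5.] rows>=3.5
```

```bash
python3 -m jog '[58,212,-7,0,0,5,58,212,-7,0,0,5,58,212,-7,0,0,5,58,212,-7,0,0,5,58,212,-7,0,0,5,58,212,-7,0,0,5]' 0;  python3 - <<'E'
from h import *
print(yaw())
d=get_image("wrist"); cv2.imwrite("pics/g1.png",d["frame"][:,:,::-1]); crop(d,250,60,410,240,3.3,"pics/g1c.png")
E
```

```text
clock: 15.45
position: [0.6468, 0.235, 0.198]
ee_rot: [-0.001, 0.799, 0.602, -0.002]
contact_force: [-0.5, -0.3, 0.0]
width: 0.0856
73.95924154474766
```

View pics/g1.png

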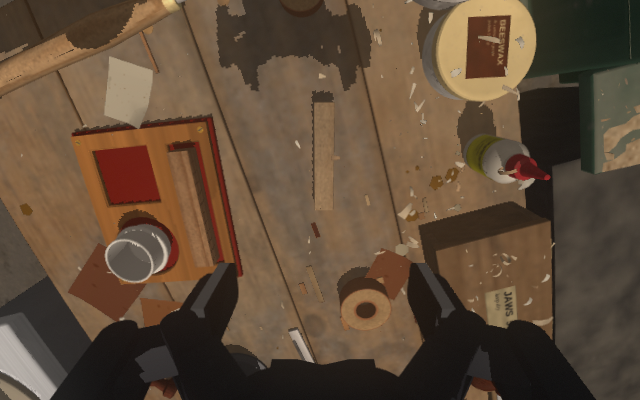

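View pics/g1c.png

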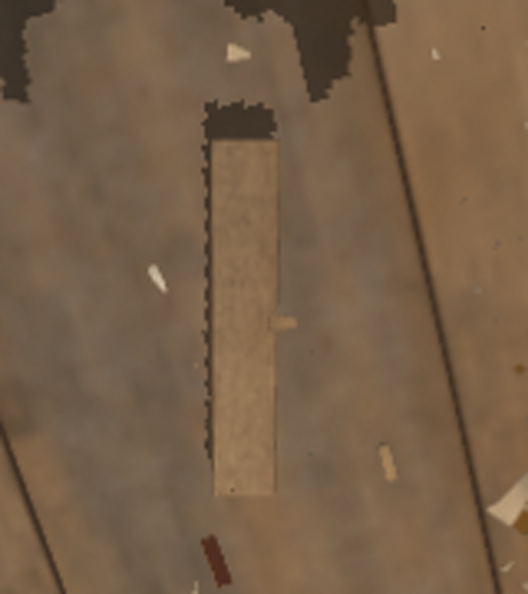

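Run:
```python
from h import *
d=get_image("wrist")
p=px2w(d,[(250+x/3.3,60+y/3.3) for x,y in [(211,139),(277,138),(275,495),(215,495)]],.020)[:,:2]*1000
r=cv2.minAreaRect(p.astype(np.float32)); u=(p[0]+p[1]-p[2]-p[3]); a=np.degrees(np.arctan2(u[1],u[0])); m=p.mean(0)
print(p.round(1).tolist(),r,m,a)
go(m[0]/1e3,m[1]/1e3,.028,a)
```

```text
[[661.2, 316.2], [679.6, 311.3], [650.0, 205.7], [631.4, 211.0]] ((655.5053100585938, 261.0992126464844), (109.60260009765625, 19.346920013427734), 74.34695434570312) [655.57584424 261.06212849] 74.2653945748606
shift [ 27.4   1.7 171.4] turn [-0.1  0.1 -0.3] rows>=2.8
```

```bash
python3 -m jog '[27.4,1.7,60,0,0,-0.3,27.4,1.7,110,0,0,-0.3,27.4,1.7,150,0,0,-0.3,27.4,1.7,171,0,0,-0.3,27.4,1.7,171.5,0,0,-0.3,27.4,1.7,171.5,0,0,-0.3]' 0.3; python3 -m jog '[0,0,0,0,0,0,0,0,0,0,0,0,0,0,0,0,0,0,0,0,0,0,0,0]' 1 40; python3 -c "
from h import *
go(.50,-.10,.25,-100);go(.50,-.10,.25,80)"
```

```text
clock: 16.3
position: [0.658, 0.2615, 0.0302]
ee_rot: [0.0, 0.797, 0.604, 0.001]
contact_force: [-0.0, 0.2, 0.8]
width: 0.0596
clock: 16.8
position: [0.6583, 0.2613, 0.0301]
ee_rot: [0.0, 0.797, 0.604, 0.001]
contact_force: [-0.9, 0.0, 4.8]
width: 0.0187
shift [-390.5  -54.  -220.3] turn [-1.000e-01 -2.000e-01  1.743e+02] rows>=16.3
shift [-390.5  -54.  -220.3] turn [ 0.1 -0.1 -5.7] rows>=7.2
```

```bash
python3 -c "
from h import *
go(.5234,-.2766,.15,79.7)"
```

```text
shift [-554.2   16.3 -120.4] turn [ 0.1 -0.1 -5.4] rows>=9.1
```

```bash
python3 -m jog '[0,0,-40,0,0,0,0,0,-90,0,0,0,-40,1,-140,0,0,0,-554,16.3,-140,0,0,-5.4,-554,16.3,-140,0,0,-5.4,-554,16.3,-140,0,0,-5.4,-554,16.3,-140,0,0,-5.4,-554,16.3,-140,0,0,-5.4,-554,16.3,-140,0,0,-5.4,-554,16.3,-140,0,0,-5.4]';  python3 - <<'E'
from h import *
print(yaw())
go(.5234,-.2766,.08,79.7)
E
```

```text
clock: 18.05
position: [0.541, -0.2029, 0.1685]
ee_rot: [0.0, 0.768, 0.641, 0.0]
contact_force: [0.9, -0.2, -1.1]
width: 0.019
79.66068554765741
shift [-75.7  -4.1  88.5] turn [ 0.  0. -0.] rows>=1.9
```

```bash
python3 -m jog '[-40,-2,20,0,0,0,-75.7,-4,50,0,0,0,-75.7,-4,85,0,0,0,-75.7,-4,90,0,0,0,-75.7,-4,90,0,0,0]';  python3 - <<'E'
from h import *
d=get_image("wrist"); cv2.imwrite("pics/g2.png",d["frame"][:,:,::-1])
d=get_image("side"); crop(d,260,270,390,390,5,"pics/g2s.png")
for r,c in pockets(d,"blue"): print(np.round(r[0],1),np.round(r[1],1),round(r[2],1),np.round(c))
go(.5234,-.2766,.038,79.7)
E
```

```text
clock: 18.68
position: [0.5246, -0.2746, 0.0789]
ee_rot: [-0.0, 0.768, 0.641, 0.0]
contact_force: [0.8, 0.1, -0.6]
width: 0.0188
[ 460.9 -363.2] [  6.  150.2] 79.8 [323. 379.]
[ 446.3 -306.9] [66.4 67. ] 41.0 [305. 351.]
[ 522.3 -278.4] [131.7  30.9] 80.0 [345. 335.]
[ 461.  -223.5] [52.7 58.7] 79.8 [303. 313.]
shift [-2.  -1.8 42.1] turn [0.1 0.1 0. ] rows>=0.7
```

View pics/g2.png

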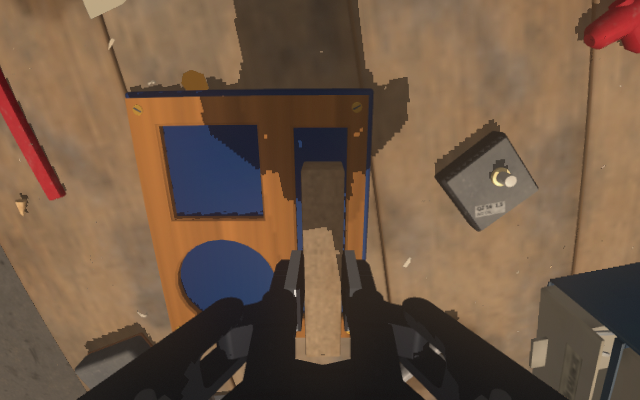

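View pics/g2s.png

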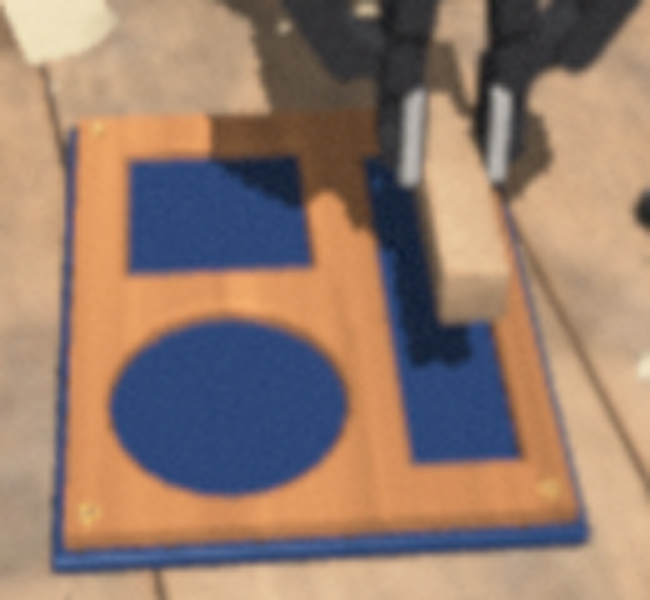

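```bash
python3 -m jog '[-1.5,-1,20,0,0,0,-1.5,-1,34,0,0,0,-1.5,-1,39,0,0,0,-1.5,-1,41.5,0,0,0,-1.5,-1,41.5,0,0,0]'; python3 -m jog '[0,0,0,0,0,0,0,0,0,0,0,0,0,0,0,0,0,0]' 0.5 ; python3 -m jog '[0,0,-20,0,0,0,0,0,-60,0,0,0,0,0,-110,0,0,0,0,0,-140,0,0,0,0,0,-140,0,0,0]' 0;  python3 - <<'E'
from h import *
d=get_image("wrist"); cv2.imwrite("pics/g3.png",d["frame"][:,:,::-1])
d=get_image("side"); crop(d,260,270,440,390,4,"pics/g3s.png")
E
```

```text
clock: 19.4
position: [0.5235, -0.2763, 0.0375]
ee_rot: [0.0, 0.768, 0.641, 0.0]
contact_force: [-0.2, 0.1, -0.4]
width: 0.0189
clock: 19.77
position: [0.5232, -0.2763, 0.0373]
ee_rot: [0.0, 0.768, 0.641, 0.0]
contact_force: [0.2, -0.8, 0.7]
width: 0.0426
clock: 20.4
position: [0.5246, -0.2772, 0.1801]
ee_rot: [0.003, 0.768, 0.641, 0.001]
contact_force: [0.4, -0.4, -0.5]
width: 0.0854
```

View pics/g3.png

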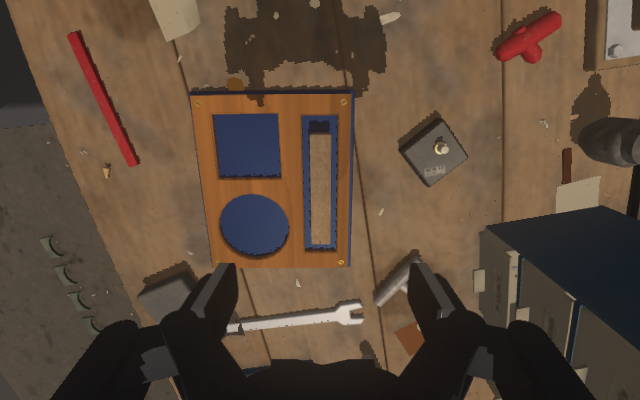

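View pics/g3s.png

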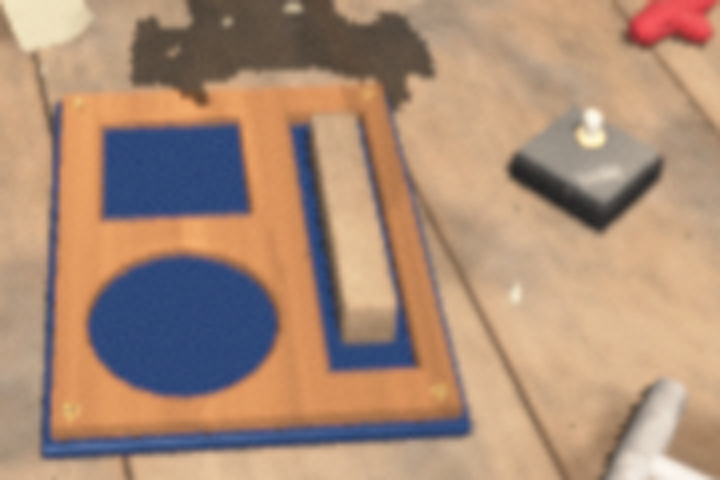

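Run:
```python
from h import *
d=get_image("wrist"); crop(d,390,105,480,200,6,"pics/h1.png")
for z in (0,.1,.15): print(z,px2w(d,[(487,232),(485,222),(515,300)],z).round(3).tolist())
r=pockets(d,"blue")
for r,c in r: print(np.round(r[0],1),np.round(r[1],1),round(r[2],1),np.round(c))
```

```text
0 [[0.692, -0.36, 0.0], [0.69, -0.347, 0.0], [0.727, -0.458, 0.0]]
0.1 [[0.64, -0.304, 0.1], [0.639, -0.296, 0.1], [0.664, -0.37, 0.1]]
0.15 [[0.615, -0.277, 0.15], [0.614, -0.271, 0.15], [0.632, -0.326, 0.15]]
[ 447.4 -305. ] [67.  70.6] 79.7 [257. 227.]
[ 523.4 -276. ] [136.6  33.1] 80.1 [323. 181.]
[ 462.1 -223.5] [59.3 60.1] 79.6 [250. 146.]
```

View pics/h1.png

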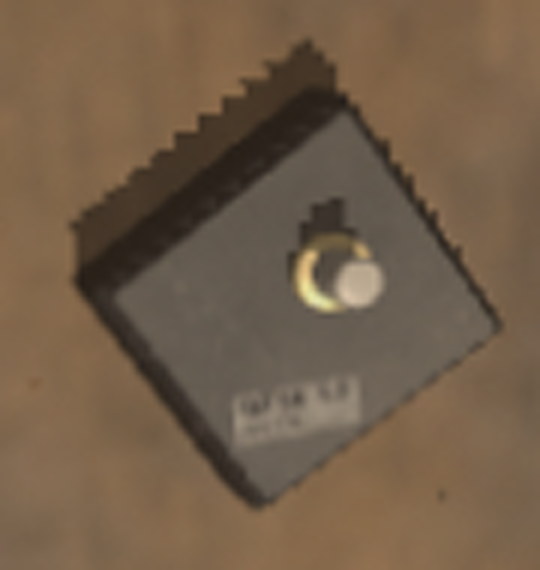

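Run:
```python
from h import *
d=get_image("wrist")
p=px2w(d,[(390+x/6,105+y/6) for x,y in [(345,106),(501,325),(262,502),(111,295)]],.018)[:,:2]*1000
print(p.round(1).tolist(),cv2.minAreaRect(p.astype(np.float32)),p.mean(0))
s=get_image("side"); print(px2w(s,[(466,350),(480,280),(497,237)],0).round(3).tolist())
a=px2w(s,[(497,237)],.1)[0];print(px2w(s,[(497,237)],.15)[0],a)
cv2.imwrite("pics/h2.png",cv2.resize(s["frame"][200:400,380:640,::-1],None,fx=3,fy=3))
```

```text
[[645.9, -231.7], [668.8, -269.8], [629.2, -292.2], [607.9, -254.3]] ((638.0828857421875, -261.6546630859375), (45.57565689086914, 44.39805603027344), 29.488901138305664) [ 637.9690141  -261.98637913]
[[0.697, -0.358, 0.0], [0.832, -0.206, -0.0], [0.978, -0.069, 0.0]]
[ 0.77858956 -0.27474448  0.15      ] [ 0.84507165 -0.20606835  0.1       ]
```

View pics/h2.png

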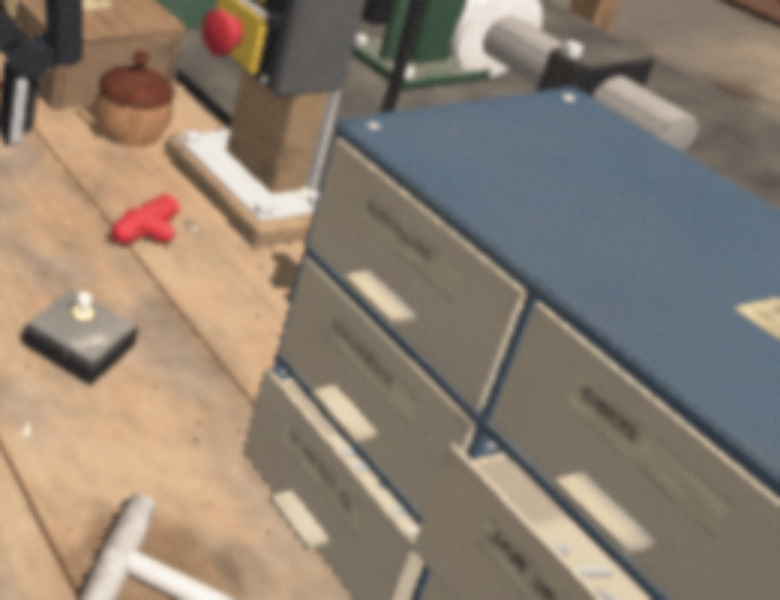

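```bash
python3 -c "
from h import *
go(.6382,-.2626,.10,119.8);go(.6382,-.2626,.0245,119.8)"
```

```text
shift [ 33.5 112.   75.1] turn [ -0.1  -0.1 -40.1] rows>=3.8
shift [ 33.4 112.2 150.6] turn [ -0.1  -0.1 -40.1] rows>=3.8
```

```bash
python3 -m jog '[33.5,112,0,0,0,-40,33.5,112,0,0,0,-40,33.5,112,20,0,0,-40,33.5,112,70,0,0,-40,33.5,112,90,0,0,-40,33.5,112,90,0,0,-40]' 0;  python3 - <<'E'
from h import *
d=get_image("wrist"); cv2.imwrite("pics/h3.png",d["frame"][:,:,::-1])
go(.6382,-.2626,.0245,119.8)
E
```

```text
clock: 21.4
position: [0.6374, -0.2623, 0.0834]
ee_rot: [-0.004, 0.503, 0.865, -0.0]
contact_force: [-0.0, -0.2, -1.6]
width: 0.0853
shift [ 0.4 -0.1 61. ] turn [-0.1 -0.2 -0.1] rows>=1.0
```

View pics/h3.png

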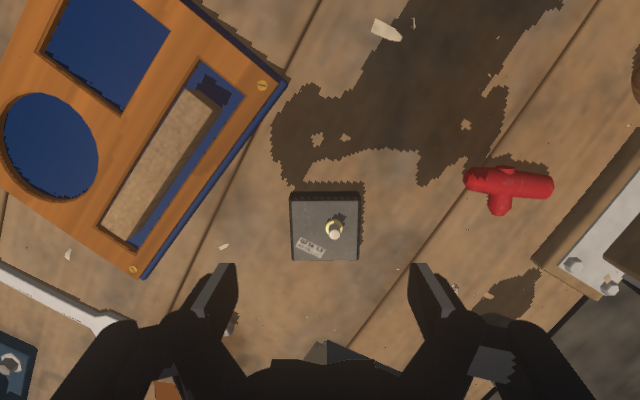

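Run:
```python
from h import *
d=get_image("wrist")
p=px2w(d,[(290,200),(358,199),(359,260),(293,260)],.018)[:,:2]*1000
print(cv2.minAreaRect(p.astype(np.float32)),p.mean(0)); m=p.mean(0)/1e3
go(m[0],m[1],.0245,119.8)
```

```text
((641.2540283203125, -263.3128967285156), (47.10905838012695, 45.766761779785156), 30.38230323791504) [ 640.78470311 -263.47192437]
shift [-0.7  1.1 62.4] turn [-0.  -0.  -0.1] rows>=1.0
```

```bash
python3 -m jog '[0,1,30,0,0,0,0,1,52,0,0,0,0,1,59,0,0,0,0,1,60,0,0,0,0,1,60,0,0,0]'; python3 -m jog '[0,0,0,0,0,0,0,0,0,0,0,0,0,0,0,0,0,0,0,0,0,0,0,0]' 1 40
python3 - <<'E'
from h import *
d=get_image("wrist"); cv2.imwrite("pics/h4.png",d["frame"][:,:,::-1])
d=get_image("side"); crop(d,350,250,470,350,5,"pics/h4s.png")
E
```

```text
clock: 22.12
position: [0.6411, -0.2633, 0.0285]
ee_rot: [0.001, 0.503, 0.865, 0.0]
contact_force: [-0.0, 0.7, -0.4]
width: 0.0853
clock: 22.62
position: [0.6407, -0.2631, 0.0281]
ee_rot: [0.001, 0.503, 0.865, 0.0]
contact_force: [0.1, 0.1, 5.8]
width: 0.0482
```

View pics/h4s.png

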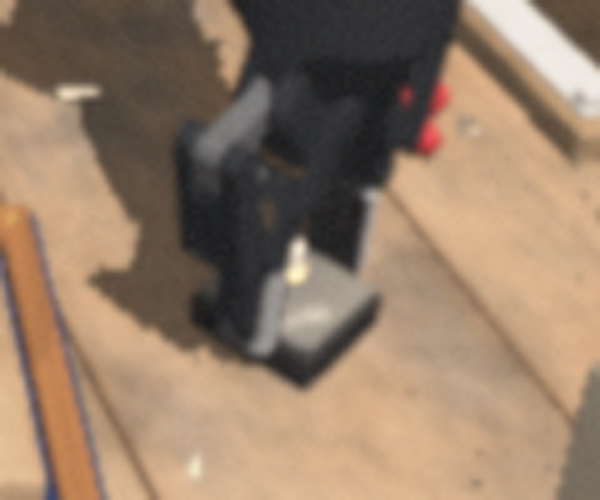

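View pics/h4.png

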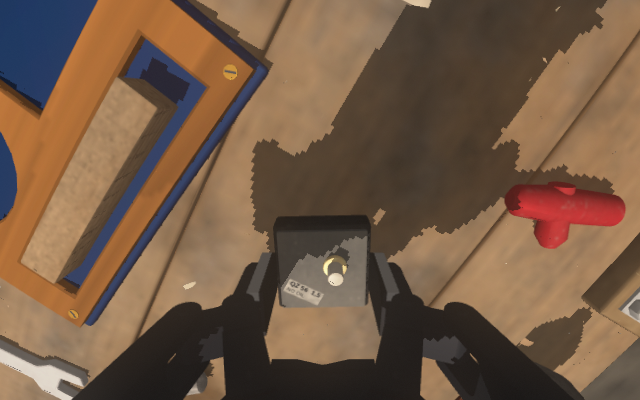

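```bash
python3 -m jog '[0,0,0,0,0,0,0,0,0,0,0,0,0,0,-3,0,0,0]' 0.3; python3 -m jog '[0,0,0,0,0,0,0,0,0,0,0,0,0,0,0,0,0,0,0,0,0,0,0,0]' 1 40; python3 -m jog '[0,0,-10,0,0,0,0,0,-40,0,0,0,0,0,-70,0,0,0,0,0,-80,0,0,0,0,0,-80,0,0,0]'
python3 - <<'E'
from h import *
d=get_image("wrist"); cv2.imwrite("pics/h5.png",d["frame"][:,:,::-1])
d=get_image("side"); crop(d,350,210,470,330,5,"pics/h5s.png")
E
```

```text
clock: 23.1
position: [0.6397, -0.2626, 0.0295]
ee_rot: [-0.001, 0.503, 0.865, -0.0]
contact_force: [-0.5, -0.3, 0.1]
width: 0.0601
clock: 23.6
position: [0.6405, -0.263, 0.0307]
ee_rot: [0.001, 0.503, 0.865, -0.0]
contact_force: [-0.1, 0.1, 5.3]
width: 0.0477
clock: 24.22
position: [0.6402, -0.2628, 0.1104]
ee_rot: [0.0, 0.503, 0.865, -0.0]
contact_force: [-0.8, -0.7, -1.7]
width: 0.0476
```

View pics/h5s.png

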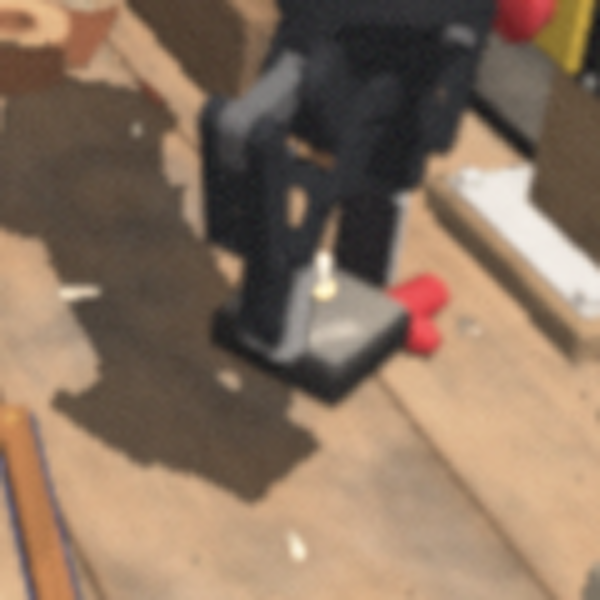

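View pics/h5.png

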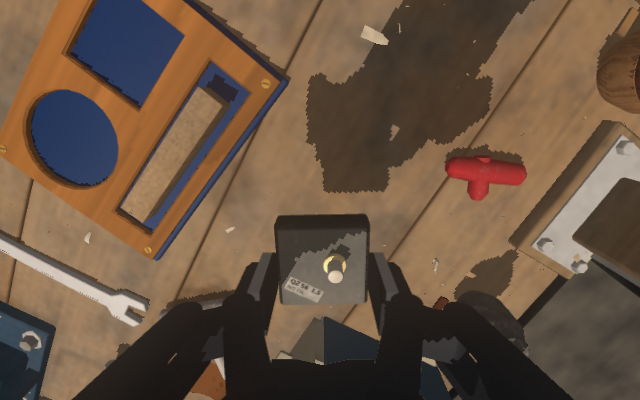

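Run:
```python
from h import *
d=get_image("wrist"); s=get_state()
p=px2w(d,[(275,230),(370,228),(366,303),(281,305)],.0977)[:,:2]*1000
print(cv2.minAreaRect(p.astype(np.float32)),p.mean(0)); 
a=np.radians(119.8); dd=p.mean(0)-np.array(s["position"][:2])*1000; print("off tool x",dd@[np.cos(a),np.sin(a)],"y",dd@[np.sin(a),-np.cos(a)])
go(.462,-.2232,.08,79.7);go(.462,-.2232,.0385,79.7)
```

```text
((638.2776489257812, -259.9342041015625), (46.14692306518555, 43.69866180419922), 31.014591217041016) [ 638.10765313 -259.96426906]
off tool x 2.6229675355072732 y 0.1849375287367311
shift [ 121.6 -134.6   29. ] turn [-0.1 -0.1 40. ] rows>=3.7
shift [ 121.5 -134.5   70.5] turn [-0.1 -0.1 40. ] rows>=3.7
```

```bash
python3 -m jog '[60,-67,0,0,0,20,121,-134,0,0,0,40,120,-134,0,0,0,40,120,-134,0,0,0,40,120,-134,20,0,0,40,120,-134,40,0,0,40,120,-134,40,0,0,40]'
python3 - <<'E'
from h import *
d=get_image("wrist"); cv2.imwrite("pics/h6.png",d["frame"][:,:,::-1])
d=get_image("side"); crop(d,260,250,380,370,5,"pics/h6s.png")
go(.4618,-.2245,.0385,79.7)
E
```

```text
clock: 25.25
position: [0.4626, -0.2238, 0.0681]
ee_rot: [-0.003, 0.768, 0.64, -0.001]
contact_force: [-0.5, 0.2, -0.6]
width: 0.0482
shift [-0.2 -2.4 31.3] turn [-0.1 -0.  -0. ] rows>=0.5
```

View pics/h6s.png

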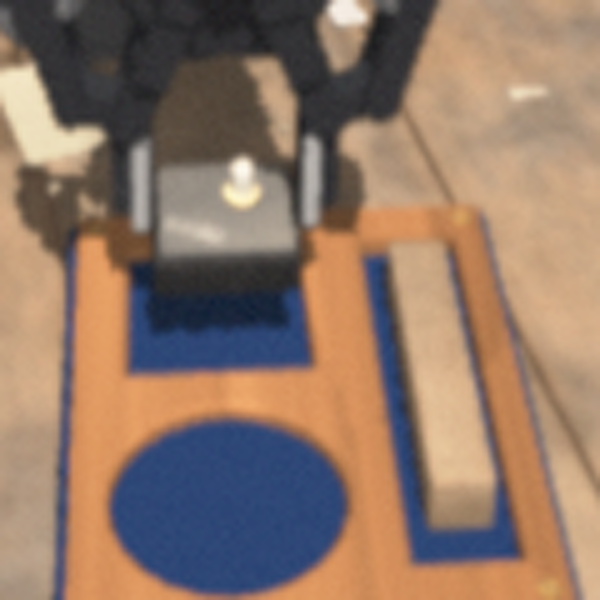

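View pics/h6.png

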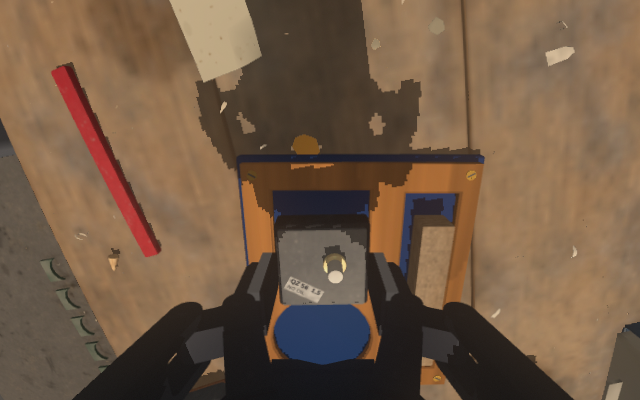

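```bash
python3 -m jog '[0,-0.8,14,0,0,0,0,-0.8,22,0,0,0,0,-0.8,27,0,0,0,0,-0.8,30,0,0,0,0,-0.8,30,0,0,0]'; python3 -c "
from h import *
d=get_image('side'); crop(d,260,250,380,370,5,'pics/h7s.png')"
```

```text
clock: 25.98
position: [0.4636, -0.2247, 0.04]
ee_rot: [-0.0, 0.768, 0.641, -0.0]
contact_force: [0.2, 0.6, 0.4]
width: 0.0481
```

View pics/h7s.png

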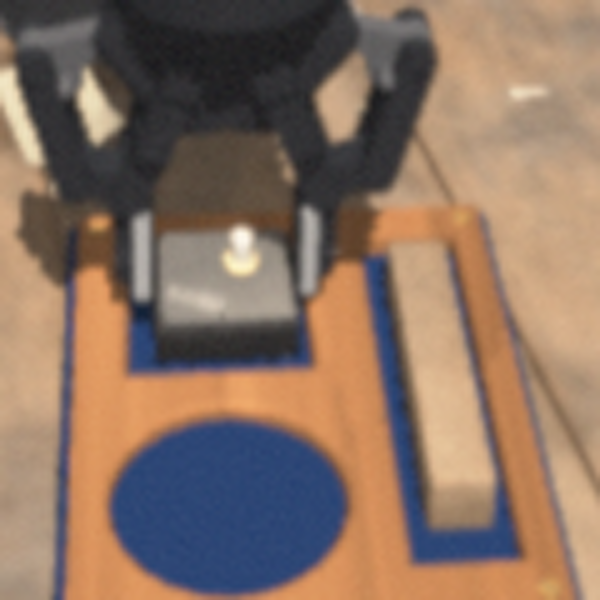

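```bash
python3 -m jog '[0,-1.5,0.5,0,0,0,0,-1.5,1.2,0,0,0,0,-1.5,1.2,0,0,0]'; python3 -m jog '[0,0,0,0,0,0,0,0,0,0,0,0,0,0,0,0,0,0]' 0.28 ; python3 -m jog '[0,0,-20,0,0,0,0,0,-60,0,0,0,0,0,-110,0,0,0,0,0,-140,0,0,0,0,0,-140,0,0,0]';  python3 - <<'E'
from h import *
d=get_image("wrist"); cv2.imwrite("pics/h8.png",d["frame"][:,:,::-1])
d=get_image("side"); crop(d,260,270,380,390,5,"pics/h8s.png")
E
```

```text
clock: 26.4
position: [0.4621, -0.2245, 0.039]
ee_rot: [0.0, 0.768, 0.641, 0.0]
contact_force: [-0.2, 0.5, -0.5]
width: 0.0481
clock: 26.78
position: [0.4622, -0.2245, 0.039]
ee_rot: [0.0, 0.768, 0.641, 0.0]
contact_force: [0.6, -0.1, -0.9]
width: 0.0616
clock: 27.4
position: [0.4636, -0.2254, 0.1816]
ee_rot: [0.003, 0.768, 0.641, 0.001]
contact_force: [0.3, 0.0, 0.2]
width: 0.0614
```

View pics/h8s.png

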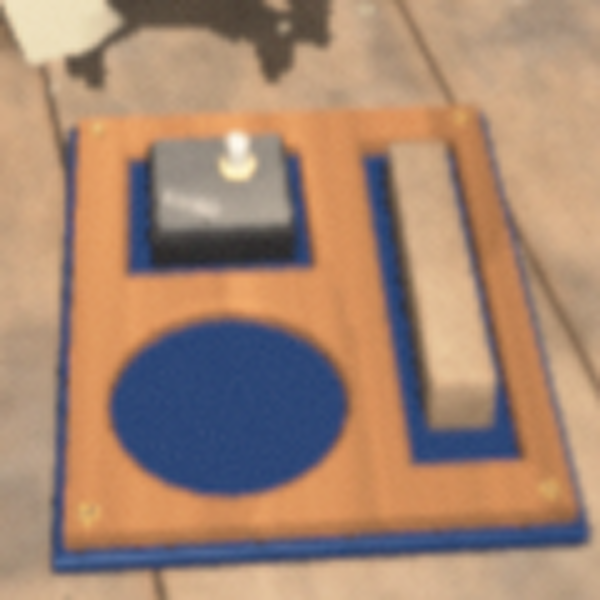

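View pics/h8.png

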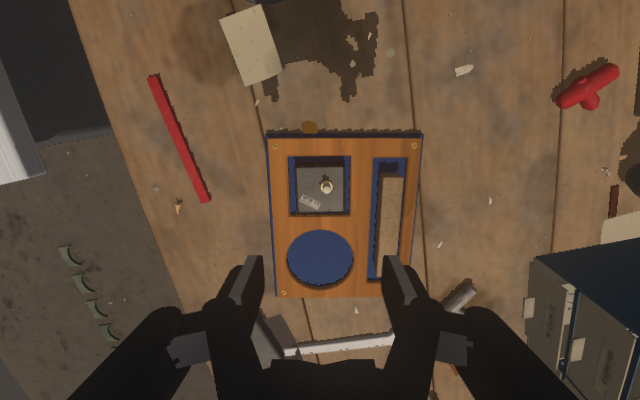

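```bash
python3 -c "
from h import *
go(.653,.077,.2,169.7)"
```

```text
shift [330.6 134.1 -21.4] turn [ -0.  -0. -90.] rows>=8.4
```

```bash
python3 -m jog '[330,134,-21,0,0,-90,330,134,-21,0,0,-90,330,134,-21,0,0,-90,330,134,-21,0,0,-90,330,134,-21,0,0,-90,330,134,-21,0,0,-90,330,134,-21,0,0,-90,330,134,-21,0,0,-90,330,134,-21,0,0,-90,330,134,-21,0,0,-90]' 0
python3 - <<'E'
from h import *
d=get_image("wrist"); cv2.imwrite("pics/i1.png",d["frame"][:,:,::-1]); print(yaw())
p=w2px(d,[[.653,.077,.026]])[0]; x,y=p.astype(int); print(x-50,y-50); crop(d,x-50,y-50,x+50,y+50,5.5,"pics/i1c.png")
E
```

```text
clock: 28.75
position: [0.6523, 0.0762, 0.1977]
ee_rot: [-0.002, 0.09, 0.996, -0.0]
contact_force: [0.5, -0.6, 0.3]
width: 0.0855
169.5888611402587
273 138
```

View pics/i1.png

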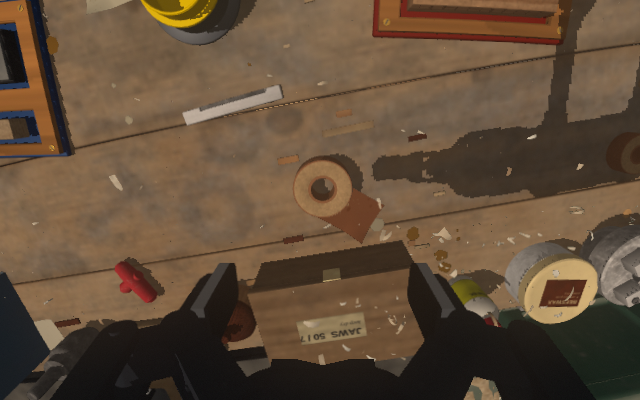

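View pics/i1c.png

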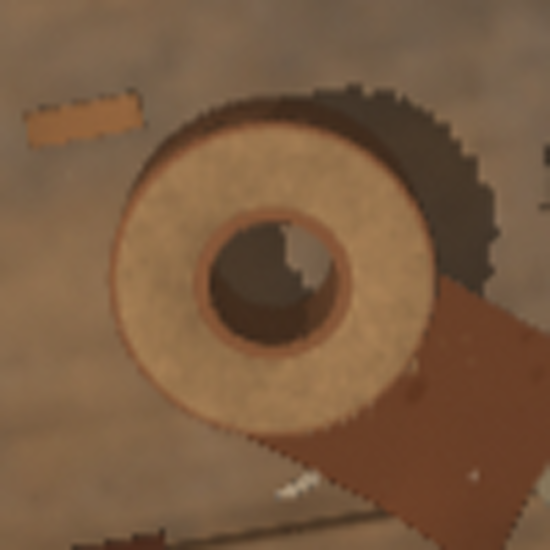

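Run:
```python
from h import *
d=get_image("wrist")
P=[(112,278),(437,278),(273,122),(278,436),(160,165),(390,165),(165,390),(392,388)]
W=px2w(d,[(273+x/5.5,138+y/5.5) for x,y in P],.026)[:,:2]*1000
A=np.c_[2*W,np.ones(len(W))]; s=np.linalg.lstsq(A,(W**2).sum(1),rcond=None)[0]; print(s[:2],np.sqrt(s[2]+s[0]**2+s[1]**2))
H=px2w(d,[(273+x/5.5,138+y/5.5) for x,y in [(195,282),(351,282),(275,207),(275,357)]],.026)[:,:2]*1000; print("hole",H.mean(0),np.ptp(H,axis=0))
print("box",px2w(d,[(262,262),(405,241)],0)*1000)
im=d["frame"]; crop(d,590,110,640,190,6,"pics/i1d.png")
W2=px2w(d,[(606,152),(618,131)],.02)*1000; print(W2)
go(s[0]/1e3,s[1]/1e3,.03,169.7)
```

```text
[654.13716817  76.18774171] 30.12249125983519
hole [654.10021052  75.93374156] [28.35854682 28.36316949]
box [[737.87310567 -14.03532095   0.        ]
 [741.04134133 158.53799344   0.        ]]
[[668.37891733 374.58495986  20.        ]
 [648.19550431 385.8560495   20.        ]]
shift [ -1.9   0.5 168.4] turn [-0.  -0.1 -0.1] rows>=2.7
```

View pics/i1d.png

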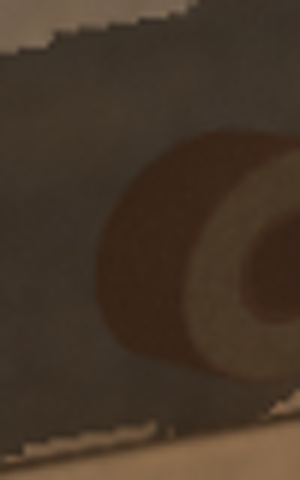

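```bash
python3 -m jog '[-1.9,0.5,60,0,0,0,-1.9,0.5,110,0,0,0,-1.9,0.5,150,0,0,0,-1.9,0.5,165,0,0,0,-1.9,0.5,167,0,0,0,-1.9,0.5,167,0,0,0]' 0
python3 - <<'E'
from h import *
d=get_image("wrist"); cv2.imwrite("pics/i2.png",d["frame"][:,:,::-1])
d=get_image("side"); crop(d,300,160,420,260,5,"pics/i2s.png")
E
```

```text
clock: 29.6
position: [0.6564, 0.0763, 0.0345]
ee_rot: [0.001, 0.09, 0.996, 0.0]
contact_force: [0.5, 0.7, 1.4]
width: 0.0857
```

View pics/i2.png

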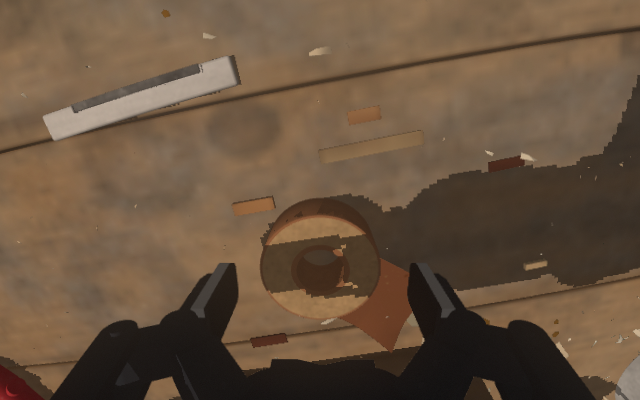

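View pics/i2s.png

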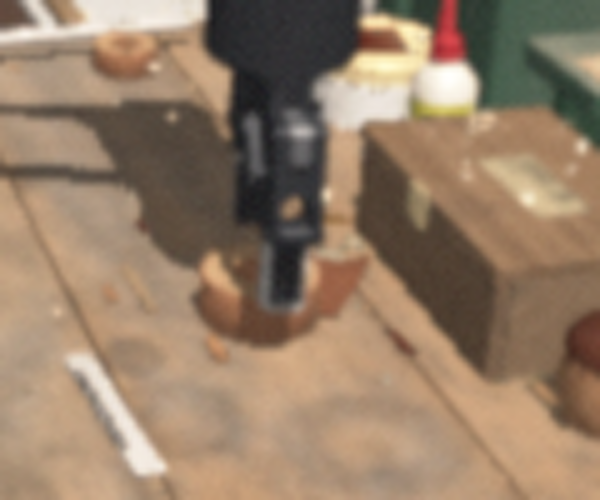

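Run:
```python
from h import *
d=get_image("wrist"); s=get_image("side")
print(w2px(d,[[.654,.0762,.026],[.6564,.0763,.026]]), (w2px(s,[[.654,.0762,.026],[.6564-.045*.18,.0763-.045*.98,.015],[.6564,.0763,.026]])-[300,160])*5)
P=[(261,265),(379,265),(320,214),(320,320)]
W=px2w(d,P,.026)*1000; print(W.round(1).tolist())
```

```text
[[321.76512926 271.48050948]
 [322.81559165 275.50428751]] [[260.42514601 267.78700207]
 [277.68553117 330.46676706]
 [264.85959593 267.22145622]]
[[645.0, 47.1, 26.0], [655.5, 104.9, 26.0], [623.5, 80.9, 26.0], [683.5, 69.8, 26.0]]
```

```bash
python3 -m jog '[2.5,0,3,0,0,0,2.5,0,3,0,0,0,2.5,0,3,0,0,0]' 0.2
python3 - <<'E'
from h import *
s=get_image("side"); p=get_state()["position"]
for w in (.034+.003,):
  for z in (.005,.01,.015,.02,.025): print(z,(w2px(s,[[p[0]-.18*w,p[1]-.98*w,z]])-[320,180])*8)
crop(s,320,180,400,250,8,"pics/i3s.png"); print(p)
E
```

```text
clock: 30.18
position: [0.6526, 0.0768, 0.0299]
ee_rot: [0.0, 0.09, 0.996, -0.0]
contact_force: [0.5, 0.2, 0.8]
width: 0.0679
0.005 [[266.02623005 384.70170629]]
0.01 [[267.03382109 370.57274684]]
0.015 [[268.04599261 356.37673659]]
0.02 [[269.06277373 342.11322726]]
0.025 [[270.08419378 327.78176689]]
[0.65264206 0.07674099 0.02989074]
```

View pics/i3s.png

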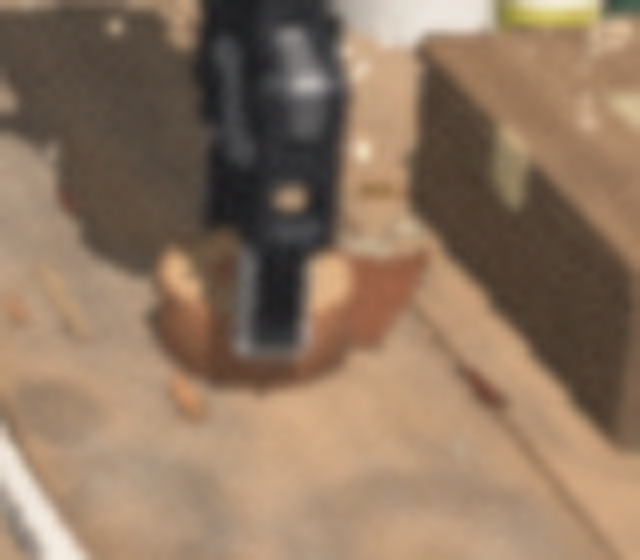

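```bash
python3 -m jog '[-0.5,0,3,0,0,0,-0.5,0,3,0,0,0]'; python3 -m jog '[0,0,0,0,0,0,0,0,0,0,0,0,0,0,0,0,0,0,0,0,0,0,0,0]' 1 45; python3 -m jog '[0,0,-10,0,0,0,0,0,-40,0,0,0,0,0,-80,0,0,0,0,0,-110,0,0,0,0,0,-110,0,0,0]'
python3 - <<'E'
from h import *
d=get_image("wrist"); cv2.imwrite("pics/i4.png",d["frame"][:,:,::-1])
d=get_image("side"); crop(d,290,110,430,250,4,"pics/i4s.png")
go(.4473,-.3053,.12,169.7)
E
```

```text
clock: 30.48
position: [0.653, 0.0766, 0.0265]
ee_rot: [-0.0, 0.09, 0.996, -0.0]
contact_force: [-0.7, -1.2, -0.5]
width: 0.068
clock: 30.98
position: [0.6534, 0.0766, 0.0272]
ee_rot: [0.0, 0.09, 0.996, -0.0]
contact_force: [-0.3, 0.3, 3.8]
width: 0.0591
clock: 31.6
position: [0.6547, 0.0767, 0.1398]
ee_rot: [0.003, 0.09, 0.996, 0.0]
contact_force: [0.3, -0.2, -2.3]
width: 0.0589
shift [ 133.2 -412.6   16.5] turn [-0.  -0.1 -0. ] rows>=6.9
```

View pics/i4.png

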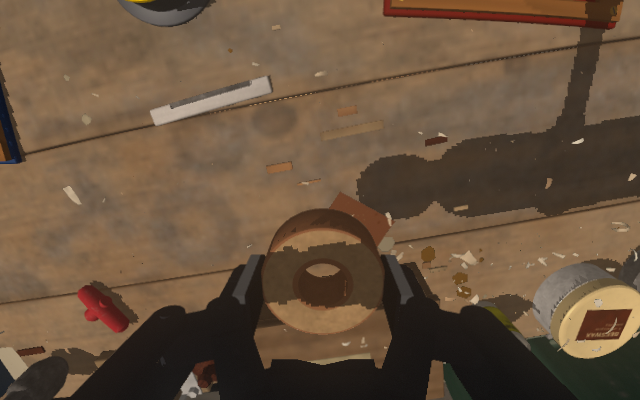

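View pics/i4s.png

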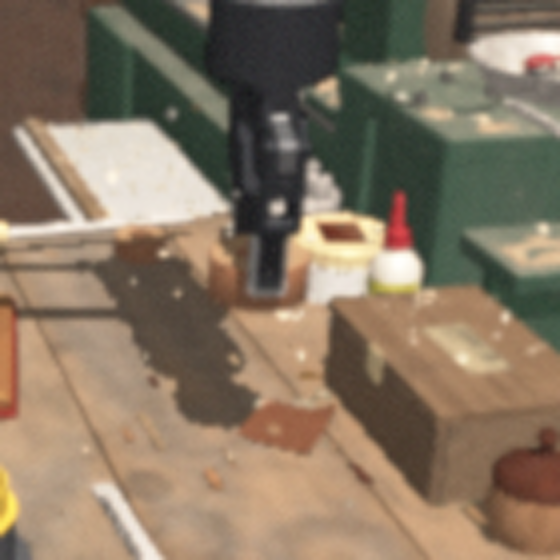

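```bash
python3 -m jog '[133,-412.6,0,0,0,0,133,-412.6,0,0,0,0,133,-412.6,0,0,0,0,133,-412.6,0,0,0,0,133,-412.6,0,0,0,0,133,-412.6,0,0,0,0,133,-412.6,10,0,0,0,133,-412.6,40,0,0,0,133,-412.6,60,0,0,0,133,-412.6,60,0,0,0]'
python3 - <<'E'
from h import *
print(yaw())
d=get_image("wrist"); cv2.imwrite("pics/i5.png",d["frame"][:,:,::-1])
d=get_image("side"); crop(d,260,270,380,390,5,"pics/i5s.png")
go(.4473,-.3053,.0355,169.7)
E
```

```text
clock: 32.95
position: [0.4459, -0.3038, 0.0738]
ee_rot: [-0.003, 0.09, 0.996, 0.002]
contact_force: [-0.3, -0.1, -1.0]
width: 0.0587
169.62425023879848
shift [ 0.5 -0.5 40.7] turn [ 0.  -0.1 -0. ] rows>=0.7
```

View pics/i5.png

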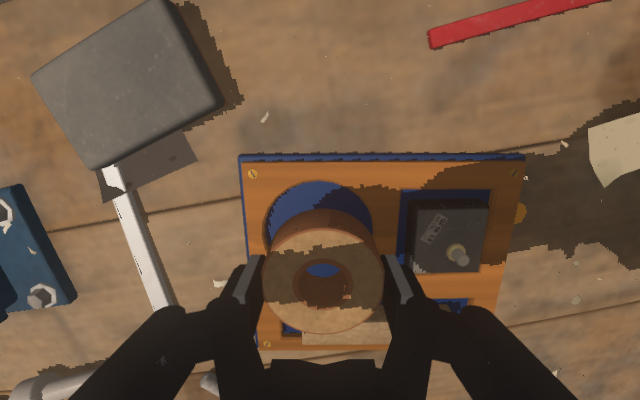

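View pics/i5s.png

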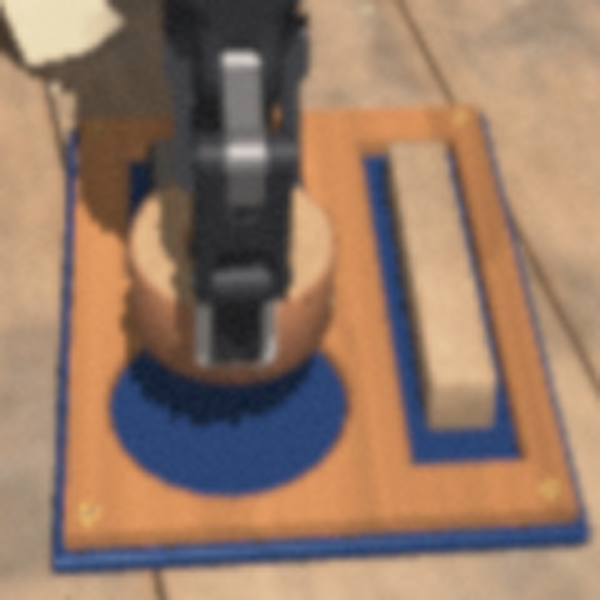

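```bash
python3 -m jog '[0.5,-1.5,15,0,0,0,0.5,-1.5,26,0,0,0,0.5,-1.5,31,0,0,0,0.5,-1.5,31,0,0,0]'
python3 - <<'E'
from h import *
d=get_image("wrist"); cv2.imwrite("pics/i6.png",d["frame"][:,:,::-1])
d=get_image("side"); crop(d,260,270,380,390,5,"pics/i6s.png")
go(.4473,-.3053,.0355,169.7)
E
```

```text
clock: 33.55
position: [0.4473, -0.3065, 0.0454]
ee_rot: [-0.0, 0.09, 0.996, 0.0]
contact_force: [0.0, 0.6, -1.1]
width: 0.059
shift [ 0.7  1.5 10.6] turn [-0.  0. -0.] rows>=0.2
```

View pics/i6.png

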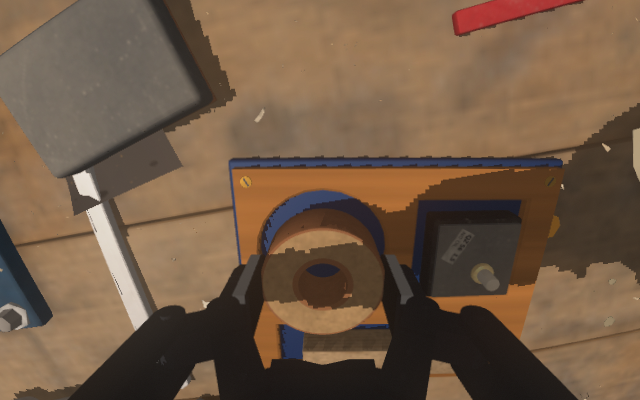

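View pics/i6s.png

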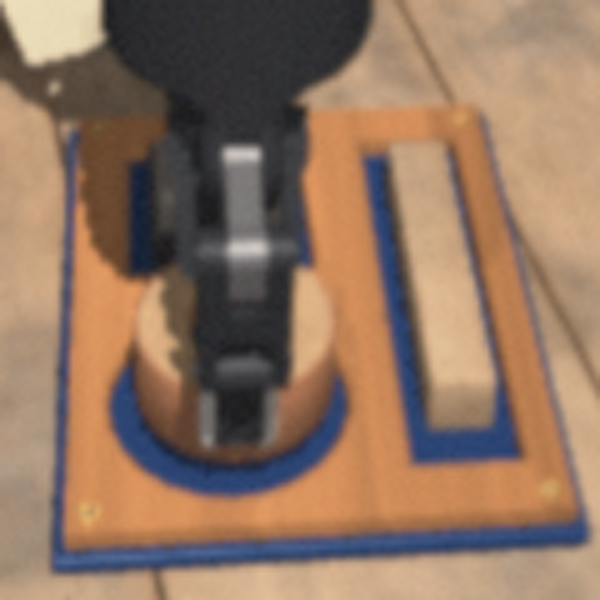

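```bash
python3 -m jog '[1.2,0.5,5,0,0,0,1.2,0.5,8,0,0,0,1.2,0.5,9.5,0,0,0,1.2,0.5,9.5,0,0,0]'; python3 -m jog '[0,0,0,0,0,0,0,0,0,0,0,0,0,0,0,0,0,0]' 0.17 ; python3 -m jog '[0,0,-15,0,0,0,0,0,-50,0,0,0,0,0,-110,0,0,0,0,0,-150,0,0,0,0,0,-150,0,0,0]';  python3 - <<'E'
from h import *
d=get_image("wrist"); cv2.imwrite("pics/i7.png",d["frame"][:,:,::-1])
d=get_image("side"); crop(d,260,270,380,390,5,"pics/i7s.png")
E
```

```text
clock: 34.15
position: [0.4464, -0.306, 0.0363]
ee_rot: [-0.0, 0.09, 0.996, 0.0]
contact_force: [0.8, -0.2, -1.6]
width: 0.0585
clock: 34.52
position: [0.4465, -0.3062, 0.0366]
ee_rot: [0.0, 0.09, 0.996, -0.0]
contact_force: [1.2, 0.3, -0.2]
width: 0.0708
clock: 35.15
position: [0.4483, -0.3077, 0.1913]
ee_rot: [0.004, 0.09, 0.996, -0.003]
contact_force: [-0.5, -0.3, -0.7]
width: 0.0709
```

View pics/i7.png

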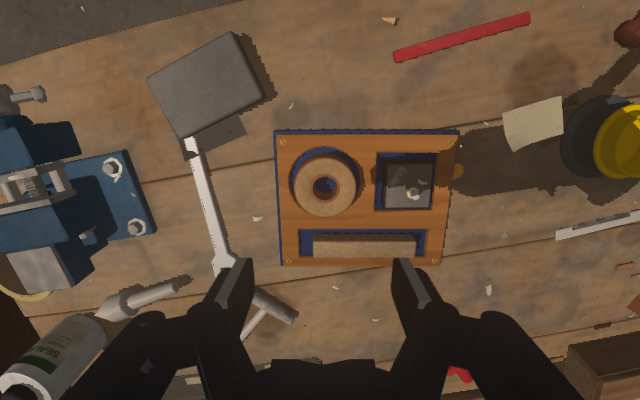

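View pics/i7s.png

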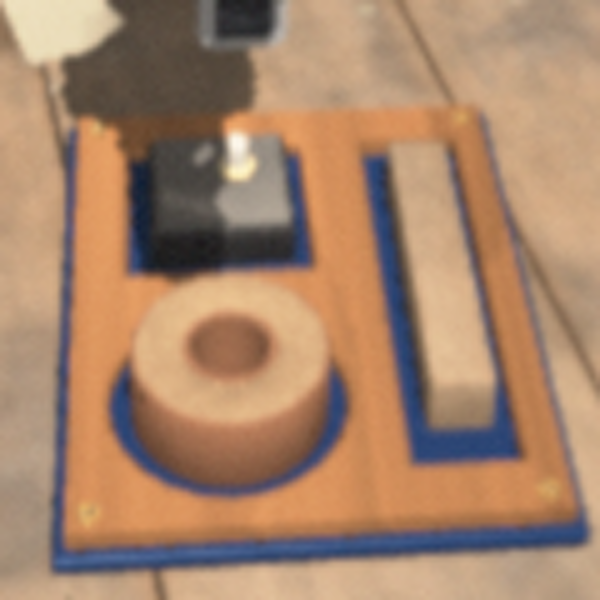

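Run:
```python
from h import *
d=get_image("wrist"); s=get_image("side")
crop(d,270,120,465,275,4,"pics/j1.png"); crop(s,190,170,330,270,5,"pics/j2.png")
for n,a,b,zs in [("ring",(326,187),(306,339.2),(.026,.033,.039)),]:
    for z in zs: print(n,z,px2w(d,[a],z)[0,:2].round(4),px2w(s,[b],z)[0,:2].round(4))
```

```text
ring 0.026 [ 0.4437 -0.3022] [ 0.4488 -0.2999]
ring 0.033 [ 0.4418 -0.3019] [ 0.4473 -0.3064]
ring 0.039 [ 0.4401 -0.3017] [ 0.4459 -0.312 ]
```

View pics/j1.png

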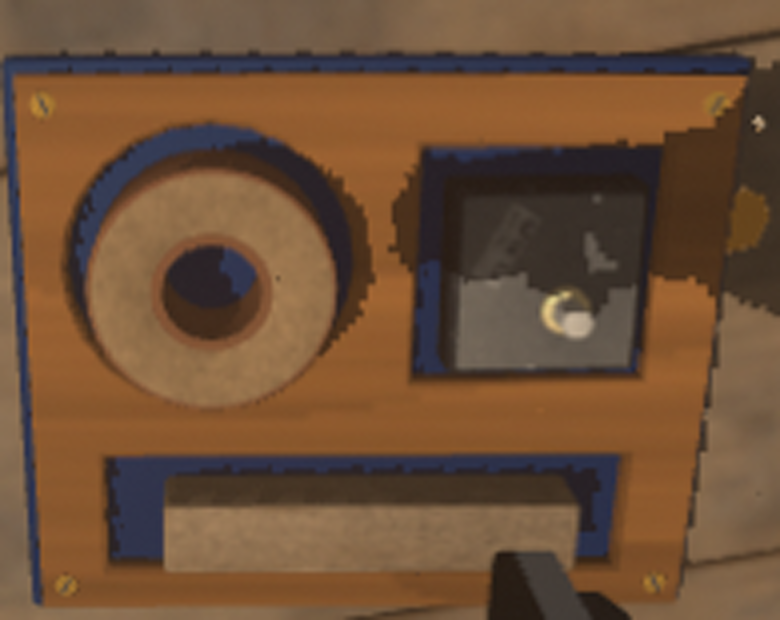

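View pics/j2.png

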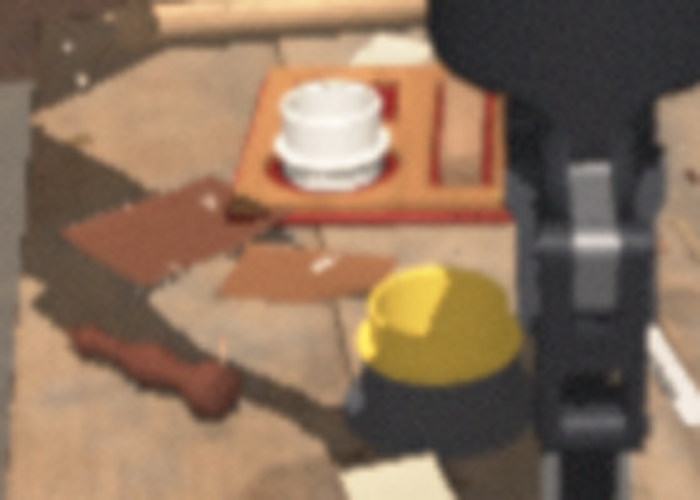

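```bash
python3 -m jog '[0,60,-60,0,0,0,0,120,-100,0,0,0,0,120,-100,0,0,0,0,120,-100,0,0,0,0,120,-100,0,0,0]'
python3 - <<'E'
from h import *
s=get_image("side"); cv2.imwrite("pics/k1.png",s["frame"][:,:,::-1]); crop(s,200,170,400,390,2.7,"pics/k2.png")
c=get_image("scene"); cv2.imwrite("pics/k3.png",c["frame"][:,:,::-1])
f=lambda x,y:(260+x/5,270+y/5)
p=px2w(s,[f(152,145),f(280,140),f(292,228),f(157,232)],.025)*1000; print(p.round(1).tolist(),p.mean(0))
print(get_state()["contact_force"],get_state()["clock"])
E
```

```text
clock: 35.98
position: [0.4672, -0.1883, 0.2847]
ee_rot: [-0.001, 0.09, 0.996, 0.0]
contact_force: [0.2, -0.4, 0.5]
width: 0.0708
[[443.0, -202.8, 25.0], [487.4, -210.4, 25.0], [480.5, -253.8, 25.0], [436.6, -245.3, 25.0]] [ 461.84550041 -228.07648049   25.        ]
[0.19071228 0.00522358 0.23678669] 36.075
```

View pics/k2.png

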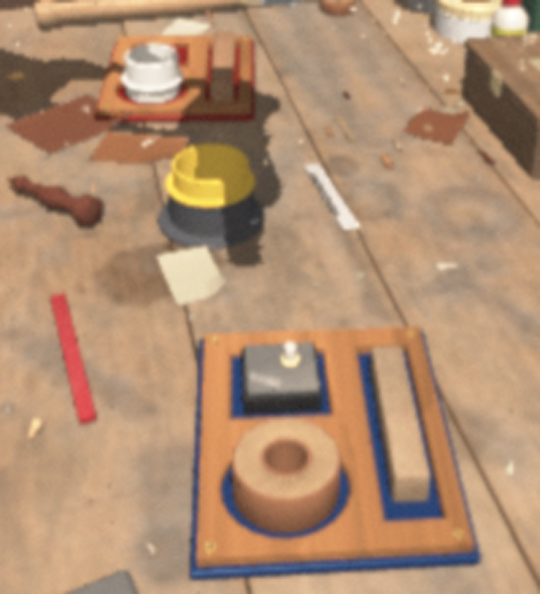

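View pics/k3.png

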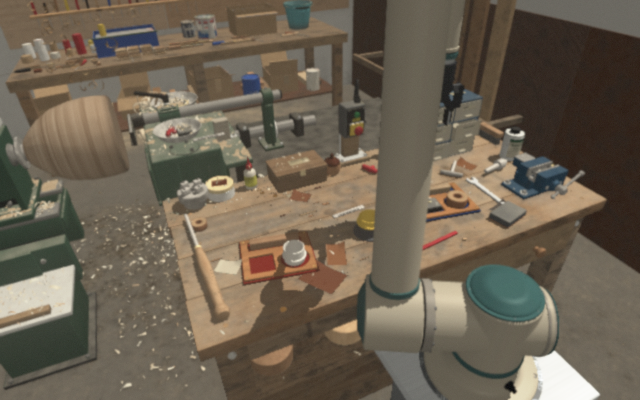

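Run:
```python
from h import *
s=get_image("side"); crop(s,295,310,355,400 if 0 else 360,10,"pics/l1.png"); crop(s,220,175,300,220,9,"pics/l2.png")
```

```text
(no output)
```

View pics/l1.png

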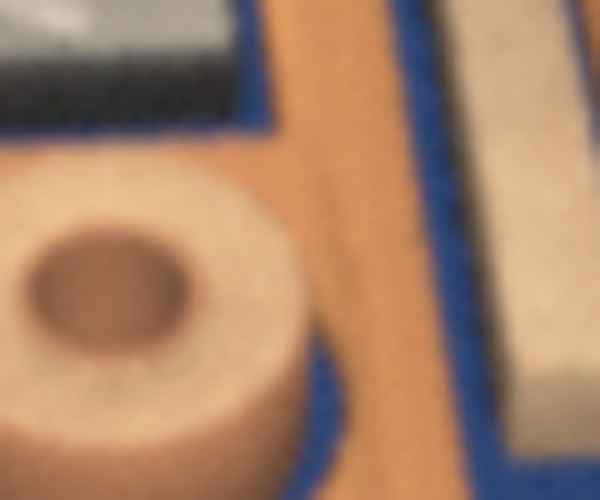

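View pics/l2.png

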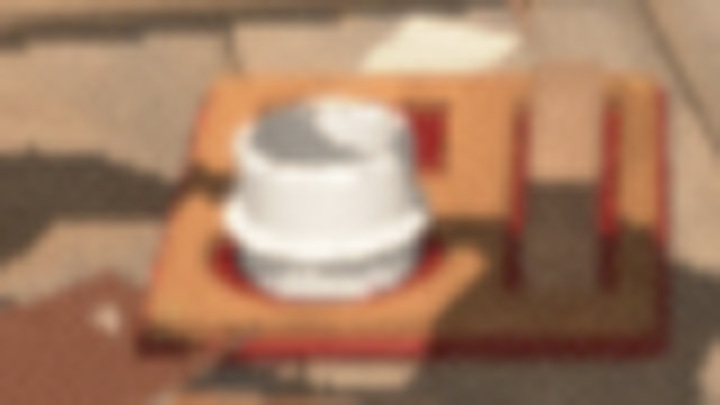

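Run:
```python
from h import *
s=get_image("side"); a=np.radians(-10.3); R=np.array([[np.cos(a),-np.sin(a)],[np.sin(a),np.cos(a)]]); b=np.array([479.1,-268.6])
for dy in (0,-3,-5):
  for z in (7,25):
    P=[*(R@np.array([-25+23,42-25+dy])+b),z]; print(dy,z,(w2px(s,[np.array(P)/1e3])[0]-[295,310])*10)
P=[*(R@np.array([6,11])+b),13]; print("pocket corner",(w2px(s,[np.array(P)/1e3])[0]-[295,310])*10)
```

```text
0 7 [226.56562782 128.49915078]
0 25 [228.7814347   46.95981007]
-3 7 [227.86249718 141.45192479]
-3 25 [230.10422732  59.73453631]
-5 7 [228.7331363  150.14732809]
-5 25 [230.99235171  68.31123212]
pocket corner [277.74396807 125.58905514]
```

The movement's front face looks shorter in the side view than I expected, so I'll take a closer look to confirm it's flat.

```bash
python3 -c "
from h import *
go(.53,-.237,.12,169.7)"
```

```text
shift [-70.7 -36.2 164.9] turn [ 0.  -0.1 -0.1] rows>=2.9
```

```bash
python3 -m jog '[-70,-36,60,0,0,0,-70,-36,120,0,0,0,-70,-36,165,0,0,0,-70,-36,165,0,0,0,-70,-36,165,0,0,0]'
python3 - <<'E'
from h import *
d=get_image("wrist"); cv2.imwrite("pics/m1.png",d["frame"][:,:,::-1]); crop(d,250,60,450,210,4,"pics/m1c.png")
np.savez("m1.npz",**{k:np.array(v) for k,v in d.items()})
E
python3 -m jog '[0,80,0,0,0,0,0,80,0,0,0,0,0,80,0,0,0,0,0,80,0,0,0,0]'
python3 - <<'E'
from h import *
d=get_image("wrist"); cv2.imwrite("pics/m2.png",d["frame"][:,:,::-1]); crop(d,130,60,330,210,4,"pics/m2c.png")
np.savez("m2.npz",**{k:np.array(v) for k,v in d.items()})
E
```

```text
clock: 36.8
position: [0.5306, -0.2366, 0.1222]
ee_rot: [0.0, 0.09, 0.996, -0.0]
contact_force: [0.3, -0.3, 0.6]
width: 0.0707
clock: 37.35
position: [0.5453, -0.1584, 0.1228]
ee_rot: [0.001, 0.09, 0.996, -0.001]
contact_force: [0.1, -0.2, 0.9]
width: 0.0707
```

View pics/m1c.png

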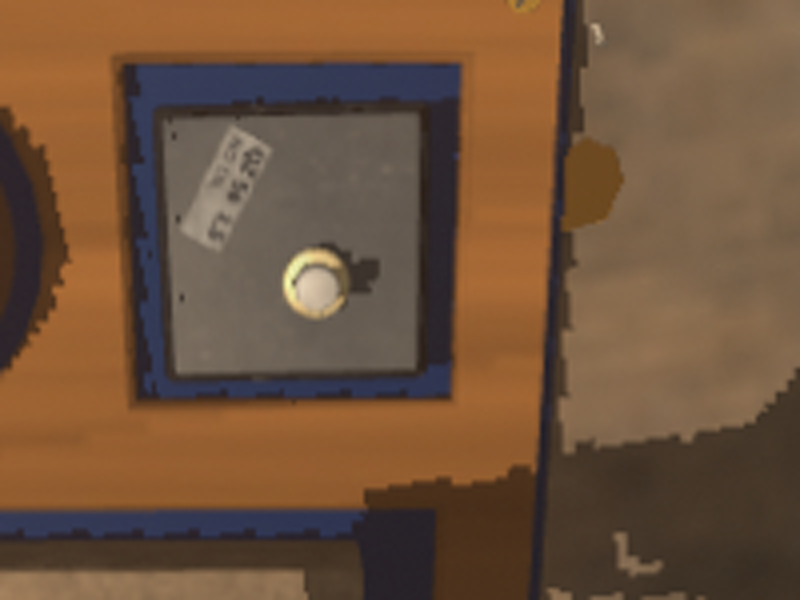

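View pics/m2c.png

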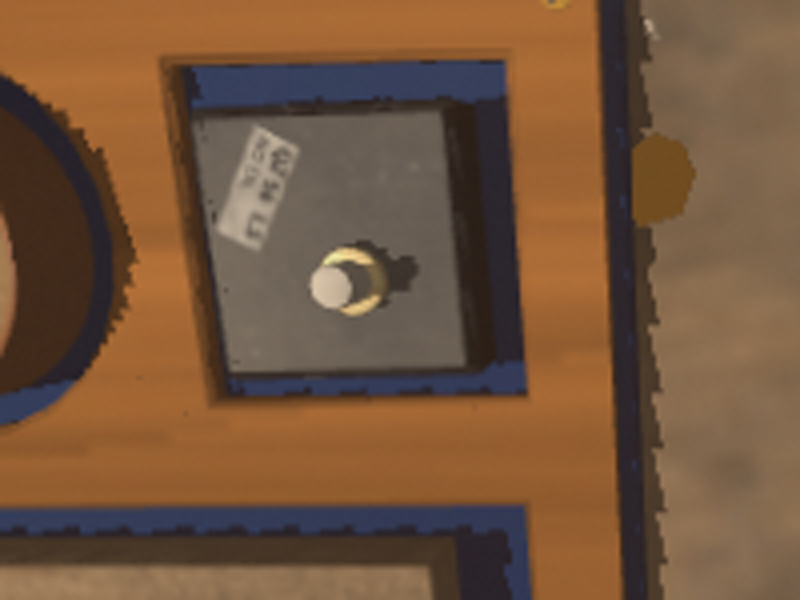

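Blue shows on all four sides of the movement in both close views, so it's down in its pocket and flat, and the clearance is even. I'll retreat and hand in.

```bash
python3 -m jog '[0,0,-60,0,0,0,0,0,-120,0,0,0,0,0,-150,0,0,0,0,0,-150,0,0,0,0,0,-150,0,0,0]'; python3 -c "
from rig import *
print(sign_off()); s=get_state(); print(s['clock'],s['contact_force'])"
```

```text
clock: 38.02
position: [0.5439, -0.1578, 0.2703]
ee_rot: [-0.001, 0.091, 0.996, 0.0]
contact_force: [-0.9, -0.7, 0.1]
width: 0.0711
the job is handed in; nothing more can be done
None
the job is handed in; nothing more can be done
```

Both kits are made up and the job is handed in at about 38 s of the 109 s allowed. I placed the parts in this order:
- **Pen kit (red pockets):** olive blank in the slot, then the white cup upright in the round pocket.
- **Clock kit (blue pockets):** ash blank in the slot, the movement shaft up in the square pocket, then the abrasive roll flat in the round pocket. The roll measured about 60 mm across, so it is the larger of the two rings.

**Last checks:** The last pictures showed every part down in its pocket. The white cup came off alone, and the yellow and grey cups were still nested and standing. At hand-in the gripper was clear of everything. The force readings I saw stayed under 6 N.

**Disagreements:**
- **Movement:** the side view put it about 5 mm off centre, with its front face looking too short. Two close wrist views showed an even gap on all four sides, so I left it.
- **Abrasive roll:** the side and wrist views differed by about 5 mm in x. Both still put it inside the pocket and at floor height.

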